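Make up the melt-flow kit and the bending kit from the bench stock

ROBOT

A 7-joint arm with a two-finger parallel gripper is mounted at the origin on a cart in front of the work surface, level with it; the furniture and walls round the work are solid. World frame = base frame: x ahead of the robot, y to its left, z up, the work surface at z = 0. Lengths are in m, angles in rad, forces in N, time in s.
With the tool pointing down it reaches from about 0.425 to 0.925 m from the base axis. Payload 6.8 kg.
Tool frame: the origin (TCP) lies midway between the tips of the shut fingers; the grasp point (between the pads) lies 19 mm behind it; z points along the fingers, y is the line along which they close (so a half turn about z gives the same grasp; the last joint's range is limited). The gripper opens to 85 mm and grips with 20 to 120 N. Pads are 22 mm wide; open, the fingers measure 114 mm over their backs; the gripper's body (76 mm by 85 mm) begins 54 mm behind the grasp point. The pads swing forward as they close: fully open they stand 13 mm farther back than shut.
Start: joints at [1.093, 0.477, 0.022, 1.555, -0.011, 1.109, -0.083], TCP at [0.244, -0.629, 0.231] pointing down, gripper open.
Joint ranges: [-2.96, 2.96], [-0.34, 2.1], [-1.41, 1.46], [0.24, 2.44], [-1.37, 4.51], [0.17, 1.92], [-2.96, 2.96]. Speed limits (rad/s): [2.39, 2.39, 3.14, 3.14, 3.14, 3.14, 3.14].

INTERFACE

Orientations are given as a unit quaternion [w, x, y, z].
In Python, from station import bot gives the robot as it stands.
- The arm moves only by the tool jog_arm, never from a script. Its argument "rows" is a list of rows, each an object of numbers: "fingers": the finger opening in mm, from 0 to 85.4; "x", "y", "z": the shift along the tool's x, y, z in mm; "ax", "ay", "az": the turn, a rotation vector about the tool's x, y, z in degrees. A call has exactly 8 rows; each row shifts and turns the commanded pose from where the row before left it, along the tool's axes as they then stand; what a row does not reach is not made up. A row lasts 1/10 s, in which the tool goes at most 50 mm and 8.59 degrees, less where a joint would pass 70% of its speed; a pose out of reach is approached as far as the arm can. A call with a gripper value outside its range is refused whole. The fingers move at their own pace and stop on an object; "force" is the grip in N (left out, the last holds). Time passes only in rows, so rows that do not move let the fingers close, or fill a call up. It gives the time, the measured TCP pose, the force, the opening and the grip force at its end, in the units of the state.
- bot.get_obs(): the state, without advancing time (a new reading comes with each control period).
- bot.read_camera(name): name is "side" or "top"; returns a dict with "pixels" (480x640x3 uint8, red, green, blue), "vertical_fov" (degrees; the focal length in pixels is half the picture's height over the tangent of half this angle, whatever the lens; pixels are square), "cx", "cy" (the principal point, pixels), "world_from_camera" (4x4, takes a point from camera to world coordinates). Camera axes: x right, y down, z forward; pixel columns grow to the right and rows downward; lengths in m; the calibration is good to about 2 mm. A picture is of the moment at which its call begins. There is no depth.
- bot.hand_in(): hands the job in; it is judged then, once.
The state is a dict: "t": time; "q": joint angles; "joint_vel": joint speeds; "joint_torque": joint torques, N m; "eef_pos": TCP position; "tool_rot": TCP orientation; "contact_force": force on the tool from outside, world axes, zero at the start; "torque": the same for the moment, N m; "gripper_width": opening from 0.0 (shut) to 1.0 (fully open); "grasp_force": force on a finger pad.
Only numpy, scipy, OpenCV 4.12 (cv2) and the standard library are available. Lean on these libraries where they do the work, as an engineer would, in place of code of your own. Each camera call takes 0.05 s, during which the arm holds its last target. There are 200 camera calls.

TASK

Make up the two test kits in their grey trays. The melt-flow tray (the one with the square nest) gets the timer in the square nest, the brass pin in the short nest and the smallest of the three weights in the round seat; the bending tray (the one with the long nest) gets the white bar in the long nest and the largest weight in its round seat. Everything lies flat or stands upright down inside its nest; set the two weights down rather than dropping them, and leave the middle-sized weight and the spirit level where they stand.

Things in the scene. Friction and masses are not known exactly. Their poses are not given: they have to be found in the camera images.
- melt_tray: Melt-flow tray: fixed grey board 140 (x) x 200 (y) mm, floor 5 mm up, x roughly away from the robot; origin: centre of underside. White ribs 5-6 mm high over the floor. Square timer nest of four corner angles, 78 inside, at x 0, y +50. Round seat, 52 across inside, at x +34, y -48, open on its +-y sides for fingers. Pin nest along y, 76 long, 27 wide inside, at x -36, y -48, middle 40 mm open for fingers.
- bend_tray: Bending tray: fixed grey board 156 (x) x 190 (y) mm, floor 5 mm up, x roughly away from the robot; origin: centre of underside. White ribs 5-6 mm high over the floor. Long bar nest along y, 166 long, 36 wide inside, at x -42, y 0, its middle 94 mm open for fingers. Round seat, 76 across inside, at x +30, y 0, open on its +-y sides for fingers. One tray is left, one right.
- timer: White square bench timer with a display, 62 x 62 mm, 19 mm high, 0.07 kg, lying face up. Origin: centre of its underside; x and y along its sides, z up. Any quarter turn in the nest is right.
- small_weight: Smallest of three grey turned steel weights with a neck and knob: 36 mm across, 34 mm high, about 0.12 kg; straight side only up to 16 mm over its underside, so grasp it low across the body. Origin: centre of its underside, z up.
- middle_weight: Middle one of the three weights: 48 mm across, 40 mm high. Stays where it stands. Origin: centre of its underside.
- large_weight: Largest of the three weights: 60 mm across, 46 mm high, about 0.7 kg; straight side up to 28 mm over its underside, grasp it across the body. Origin: centre of its underside, z up.
- pin_centre (a point): Stepped round brass pin lying on its side, 60 mm long (along this frame's y), 11 mm thick, 0.02 kg. The point is the middle of the pin, on its axis: 5.5 mm above whatever it lies on.
- white_bar: White flat waisted test bar lying flat, 150 mm long (along its y), 20 mm wide, 12 mm thick, 0.033 kg; at its waist it resists the fingers at its full width of 20 mm. Origin: centre of its underside, z up.
- die_fixture: Bystander: fixed tall white press die set (plates on four pillars) between the two tray places, 200 x 200 mm, 240 mm high; this origin lies 31 mm beyond (+x) the middle of its foot. Carry things round its front side, the side toward the robot, where the way is clear.
- spirit_level: Small silvery spirit level with a yellow vial, 18 x 100 (its y) x 24 mm, loose. A bystander: stays where it is. Origin: centre of its underside.
There are look-alikes about, which are no part of the job. What is shaped like the large_weight but red is not meant.

How it is judged:
By the outcome, as a careful person would: the job done as asked, in the order asked, and still so for the second after the job is handed in, with the robot touching nothing.
It also fails if it takes over 128 s, if anything falls off the work surface, if the arm or the gripper's body presses on something with over 40 N, if the wrist force passes 120 N, or if a joint passes its speed limit or range.

## Working session

There is one attempt and no reset: what is moved stays moved. The work goes in short steps, Python scripts to look and compute and a tool call to move; the robot and the scene stay as the last step left them, time stands still between calls to the robot, and variables do not carry over. Pictures are saved under pics/ and viewed, at most 14 in all, crops included, and the job is handed in when it is done.

Besides the shell and the picture viewer there is one more tool, called after "Request:" by a JSON object that holds its "op" and its "data". jog_arm: Moves the arm, as the interface text tells. Its arguments: {"type":"object","properties":{"rows":{"type":"array","items":{"type":"object","properties":{"fingers":{"type":"number"},"x":{"type":"number"},"y":{"type":"number"},"z":{"type":"number"},"ax":{"type":"number"},"ay":{"type":"number"},"az":{"type":"number"}}}},"force":{"type":"number"}},"required":["rows"]}

```bash
ls; mkdir -p pics; python3 - <<'E'
from station import bot
import cv2,numpy as np
print(bot.get_obs())
for n in("side","top"):
    c=bot.read_camera(n); cv2.imwrite(f"pics/{n}0.png",cv2.cvtColor(c["pixels"],cv2.COLOR_RGB2BGR))
    print(n,c["vertical_fov"],c["cx"],c["cy"],c["world_from_camera"])
E
```

```text
pics
{'t': 0.0, 'q': array([ 1.09292445,  0.47779016,  0.02234806,  1.55646764, -0.0115399 ,
        1.10931667, -0.08312871]), 'joint_vel': array([-3.33447532e-05,  1.55405326e-04, -9.99079770e-05,  6.38549820e-04,
        1.45713869e-03, -1.26201276e-03,  9.04117454e-04]), 'joint_torque': array([-1.32132760e-05, -5.96452975e+01,  1.60813518e+00, -2.81196767e+01,
        1.25167030e-02,  9.43826220e-03,  4.36247979e-05]), 'eef_pos': array([ 0.24371828, -0.62881398,  0.23032571]), 'tool_rot': array([-8.99987944e-04,  9.82959787e-01,  1.83818381e-01, -2.22350080e-04]), 'contact_force': array([ 0.10940565, -0.09471608,  1.3132176 ]), 'torque': array([-0.01362277,  0.01903398,  0.05076515]), 'grasp_force': 0.0, 'gripper_width': 0.9979905730443279}
side 56.531359017690555 319.9921508593094 245.99379105283126 [[ 0.90163572 -0.19664197  0.38520769 -0.11255225]
 [-0.43210707 -0.44735246  0.78304486 -1.41097118]
 [ 0.01834413 -0.87247218 -0.48831935  0.85103369]
 [ 0.          0.          0.          1.        ]]
top 45.9944078442027 311.65138522298935 243.93424261705002 [[-0.02077109 -0.98519914  0.17015059  0.24791945]
 [-0.99975595  0.02174811  0.0038801  -0.12799626]
 [-0.00752312 -0.17002847 -0.98541043  1.56979661]
 [ 0.          0.          0.          1.        ]]
```

View pics/top0.png

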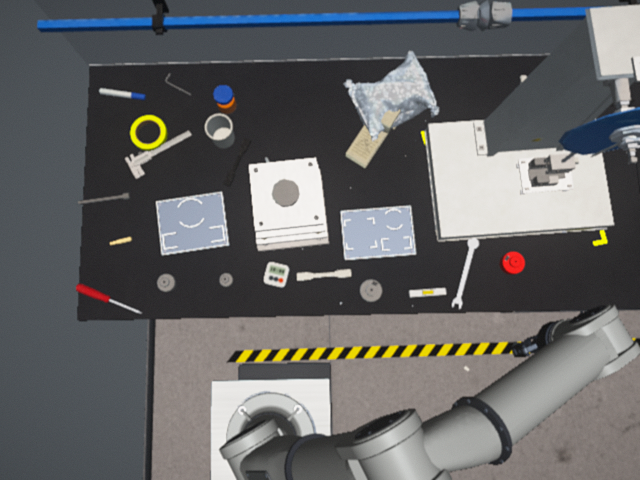

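View pics/side0.png

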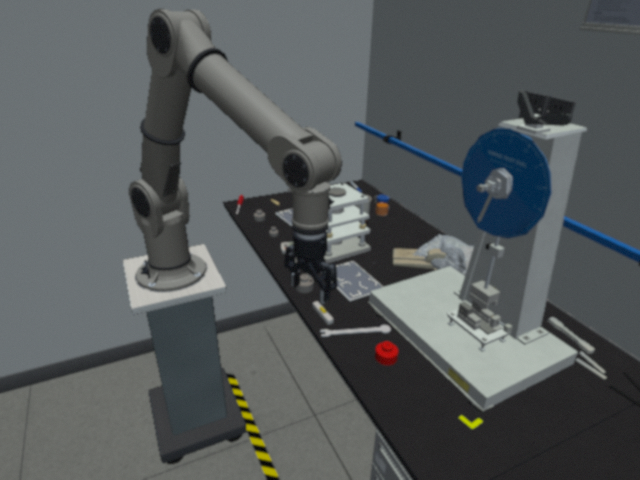

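```bash
cat > h.py <<'E'
import numpy as np,cv2
from station import bot
def cam(n="top"):
    c=bot.read_camera(n); c["f"]=240/np.tan(np.radians(c["vertical_fov"])/2); return c
def w2p(c,P):
    T=np.linalg.inv(c["world_from_camera"]); p=T[:3,:3]@np.asarray(P,float)+T[:3,3]
    return c["f"]*p[0]/p[2]+c["cx"], c["f"]*p[1]/p[2]+c["cy"]
def p2w(c,u,v,z=0.):
    T=c["world_from_camera"]; d=T[:3,:3]@np.array([(u-c["cx"])/c["f"],(v-c["cy"])/c["f"],1]); o=T[:3,3]
    return o+d*(z-o[2])/d[2]
def crop(c,u0,v0,w,h,k,name):
    im=c["pixels"][v0:v0+h,u0:u0+w,::-1]; cv2.imwrite(name,cv2.resize(im,None,fx=k,fy=k,interpolation=cv2.INTER_CUBIC))
E
python3 - <<'E'
from h import *
c=cam()
a=c["pixels"]
crop(c,70,180,200,150,4,"pics/cl.png"); crop(c,240,180,220,150,3.6,"pics/cr.png")
E
```

```text
(no output)
```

View pics/cl.png

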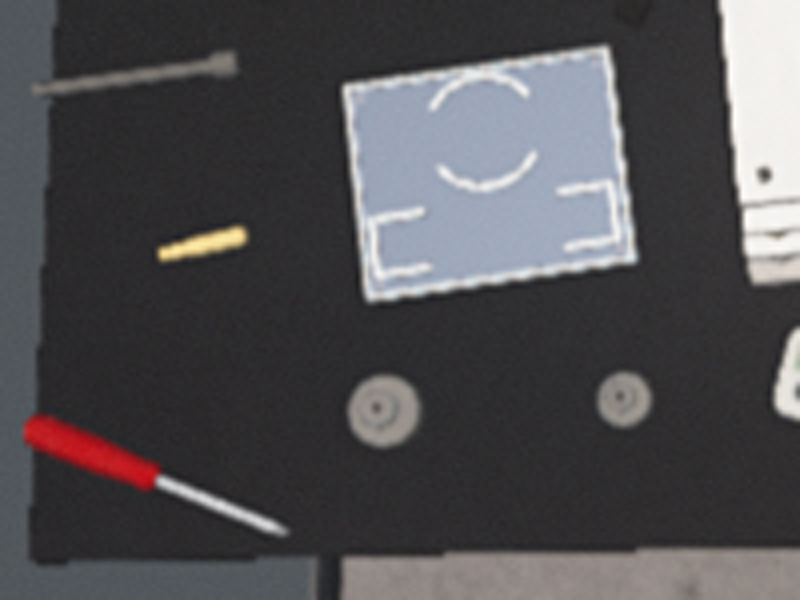

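View pics/cr.png

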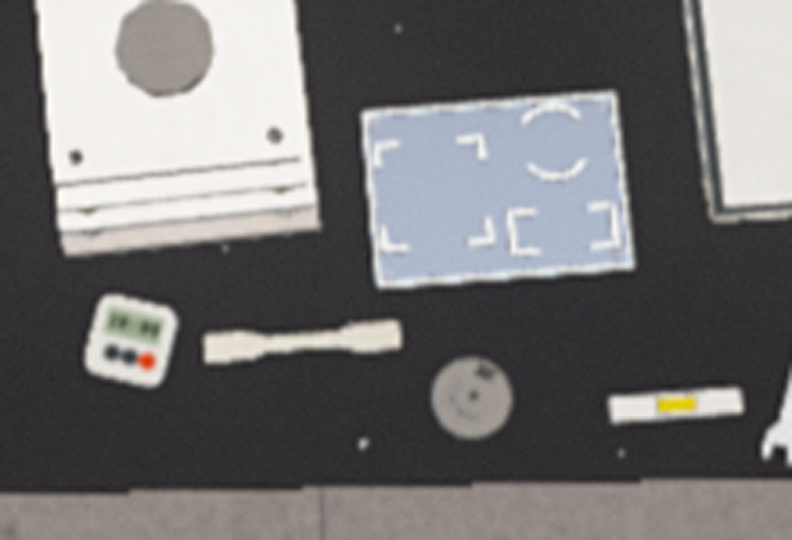

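The left tray is the bending tray (long nest near the robot) and the right one is the melt-flow tray. By apparent diameter, the small weight is at px (226,280), the middle one at (166,282) and the large one at (371,290). The timer is at (277,274), the bar at (324,275) and the pin at (120,241).

```bash
cat > m.py <<'E'
from h import *
def blob(c,u,v,r,z,n=1):
    """rectified metric patch (0.5 mm/px) of plane z around the pixel; largest bright blob near the centre"""
    P=p2w(c,u,v,z); g=np.arange(-r,r,.0005)
    X,Y=np.meshgrid(P[0]+g,P[1]+g,indexing="ij")
    T=np.linalg.inv(c["world_from_camera"]); q=np.einsum('ij,jhw->ihw',T[:3,:3],np.stack([X,Y,0*X+z]))+T[:3,3,None,None]
    m=cv2.remap(c["pixels"],(c["f"]*q[0]/q[2]+c["cx"]).astype(np.float32),(c["f"]*q[1]/q[2]+c["cy"]).astype(np.float32),cv2.INTER_CUBIC)
    b=(m.max(2)>95).astype(np.uint8)
    k=cv2.findContours(b,cv2.RETR_EXTERNAL,cv2.CHAIN_APPROX_NONE)[0]
    k=max(k,key=cv2.contourArea); o=np.array([P[1]-r,P[0]-r])
    (cy,cx),(wy,wx),a=cv2.minAreaRect(k)   # image u = world y, v = world x
    M=cv2.moments(k); cen=np.array([M['m01'],M['m10']])/M['m00']*.0005+o[::-1]
    box=cv2.boxPoints(((cy,cx),(wy,wx),a))*.0005+o
    e=box[1]-box[0],box[2]-box[1]; L=max(e,key=np.linalg.norm)
    ang=np.degrees(np.arctan2(L[0],L[1]))  # direction of long side: atan2(y,x)
    return np.array([cx,cy])*.0005+o[::-1],cen,sorted([wx/2,wy/2]),ang%180,2*np.sqrt(M['m00']/np.pi)*.5
if __name__=="__main__":
    c=cam()
    for nm,u,v,r,z in [("small",226,280,.035,.008),("mid",166,282,.045,.012),("large",371,290,.045,.014),("timer",277,274,.05,.017),("bar",324,275,.085,.010),("pin",120,240,.045,.0055),("level",428,293,.06,.02),("bend",193,223,.13,.005),("melt",378,232,.13,.005)]:
        R=blob(c,u,v,r,z); print(nm,"rect",R[0].round(4),"cen",R[1].round(4),"size",np.round(R[2],1),"longdir %.1f"%R[3],"eqdia %.1f"%R[4])
E
python3 m.py
```

```text
small rect [0.423  0.1189] cen [0.4231 0.1191] size [36.  37.5] longdir 0.0 eqdia 36.9
mid rect [0.4181 0.2851] cen [0.4182 0.2849] size [48.5 49. ] longdir 90.0 eqdia 48.9
large rect [ 0.3841 -0.2814] cen [ 0.3842 -0.2812] size [61.  61.5] longdir 0.0 eqdia 61.3
timer rect [ 0.4338 -0.0212] cen [ 0.4338 -0.0213] size [66.1 66.6] longdir 164.7 eqdia 72.1
bar rect [ 0.4307 -0.1531] cen [ 0.4308 -0.1528] size [ 26.2 154.6] longdir 93.0 eqdia 62.6
pin rect [0.5391 0.4173] cen [0.5395 0.4159] size [16.1 64.8] longdir 102.5 eqdia 33.3
level rect [ 0.3749 -0.4354] cen [ 0.375  -0.4354] size [ 23.  103.9] longdir 93.2 eqdia 53.1
bend rect [0.5866 0.2161] cen [0.5867 0.2163] size [162.5 195.7] longdir 97.4 eqdia 199.3
melt rect [ 0.5477 -0.3079] cen [ 0.548  -0.3081] size [146.6 205.6] longdir 93.2 eqdia 194.0
```

```bash
python3 - <<'E'
from h import *
c=cam()
for u,v in[(258,251),(329,244)]: print(p2w(c,u,v,0),p2w(c,u,v,.03))
E
```

```text
[0.50214072 0.02949874 0.        ] [0.49728236 0.02648889 0.03      ]
[ 0.5177096  -0.17066173  0.        ] [ 0.5125537  -0.16984636  0.03      ]
```

```bash
cat > p.py <<'E'
import sys; from h import *
# usage: p.py x,y,z,psi,nrows ... (m, deg, tool down); prints tool-frame rows from the measured pose
o=bot.get_obs(); w,a,b,d=o["tool_rot"]; psi=np.degrees(2*np.arctan2(b,a)); p=o["eef_pos"].copy()
print("t %.1f"%o["t"],"p",(p*1e3).round(1),"psi %.1f"%(psi%360),"tilt",np.round([w,d],4),"w %.1f"%(o["gripper_width"]*85.4),"gf %.1f"%o["grasp_force"],"F",o["contact_force"].round(1),"q1,7",o["q"][[0,6]].round(2))
i=0
for s in sys.argv[1:]:
    x,y,z,ps,n=map(float,s.split(",")); n=int(n); dp=(np.array([x,y,z])-p)
    dpsi=(ps-psi+180)%360-180; acc=p.copy(); az=round(-dpsi/n,1)
    for k in range(n):
        r=np.radians(psi); X=np.array([np.cos(r),np.sin(r),0]);Y=np.array([np.sin(r),-np.cos(r),0]);Z=np.array([0,0,-1.])
        g=(p+dp*(k+1)/n-acc)*1e3; v=[round(float(g@A)) for A in(X,Y,Z)]
        acc=acc+(v[0]*X+v[1]*Y+v[2]*Z)/1e3; psi-=az
        i+=1; print(i,"x%d y%d z%d az%.1f"%(*v,az))
    p=acc
E
python3 p.py .40,-.40,.2,48,8 .434,-.021,.12,74.7,8
```

```text
t 0.2 p [ 243.9 -629.1  230.8] psi 21.2 tilt [-0.0004 -0.0001] w 85.4 gf 0.0 F [ 0.2  0.5 -0.3] q1,7 [ 1.09 -0.08]
1 x29 y-20 z4 az-3.4
2 x29 y-18 z4 az-3.4
3 x31 y-16 z4 az-3.4
4 x31 y-14 z3 az-3.4
5 x33 y-12 z4 az-3.4
6 x33 y-11 z4 az-3.4
7 x33 y-8 z4 az-3.4
8 x35 y-7 z4 az-3.4
9 x38 y-28 z10 az-3.3
10 x40 y-26 z10 az-3.3
11 x41 y-24 z10 az-3.3
12 x43 y-21 z10 az-3.3
13 x43 y-19 z10 az-3.3
14 x45 y-16 z10 az-3.3
15 x45 y-14 z10 az-3.3
16 x47 y-11 z10 az-3.3
```

Request:
{"op": "jog_arm", "data": {"rows": [{"x":29,"y":-20,"z":4,"az":-3.4,"fingers":77},{"x":29,"y":-18,"z":4,"az":-3.4},{"x":31,"y":-16,"z":4,"az":-3.4},{"x":31,"y":-14,"z":3,"az":-3.4},{"x":33,"y":-12,"z":4,"az":-3.4},{"x":33,"y":-11,"z":4,"az":-3.4},{"x":33,"y":-8,"z":4,"az":-3.4},{"x":35,"y":-7,"z":4,"az":-3.4}]}}

```text
invalid input
```

Request:
{"op": "jog_arm", "data": {"rows": [{"x":38,"y":-28,"z":10,"az":-3.3},{"x":40,"y":-26,"z":10,"az":-3.3},{"x":41,"y":-24,"z":10,"az":-3.3},{"x":43,"y":-21,"z":10,"az":-3.3},{"x":43,"y":-19,"z":10,"az":-3.3},{"x":45,"y":-16,"z":10,"az":-3.3},{"x":45,"y":-14,"z":10,"az":-3.3},{"x":47,"y":-11,"z":10,"az":-3.3}]}}

```text
invalid input
```

```bash
python3 p.py .434,-.021,.06,74.7,4
```

```text
t 0.2 p [ 243.9 -629.1  230.8] psi 21.2 tilt [-0.0004 -0.0001] w 85.4 gf 0.0 F [ 0.2  0.5 -0.3] q1,7 [ 1.09 -0.08]
1 x99 y-125 z43 az-13.4
2 x126 y-98 z42 az-13.4
3 x144 y-66 z43 az-13.4
4 x157 y-31 z43 az-13.4
```

Request:
{"op": "jog_arm", "data": {"rows": [{"fingers":77,"x":29,"y":-20,"z":4,"ax":0,"ay":0,"az":-3.4},{"fingers":77,"x":29,"y":-18,"z":4,"ax":0,"ay":0,"az":-3.4},{"fingers":77,"x":31,"y":-16,"z":4,"ax":0,"ay":0,"az":-3.4},{"fingers":77,"x":31,"y":-14,"z":3,"ax":0,"ay":0,"az":-3.4},{"fingers":77,"x":33,"y":-12,"z":4,"ax":0,"ay":0,"az":-3.4},{"fingers":77,"x":33,"y":-11,"z":4,"ax":0,"ay":0,"az":-3.4},{"fingers":77,"x":33,"y":-8,"z":4,"ax":0,"ay":0,"az":-3.4},{"fingers":77,"x":35,"y":-7,"z":4,"ax":0,"ay":0,"az":-3.4}]}}

```text
t: 1.05
eef_pos: [0.4008, -0.3987, 0.2002]
tool_rot: [0.0, 0.912, 0.411, -0.0]
contact_force: [0.8, 0.5, 0.1]
gripper_width: 0.898
grasp_force: 0.0
```

Request:
{"op": "jog_arm", "data": {"rows": [{"fingers":77,"x":38,"y":-28,"z":10,"ax":0,"ay":0,"az":-3.3},{"fingers":77,"x":40,"y":-26,"z":10,"ax":0,"ay":0,"az":-3.3},{"fingers":77,"x":41,"y":-24,"z":10,"ax":0,"ay":0,"az":-3.3},{"fingers":77,"x":43,"y":-21,"z":10,"ax":0,"ay":0,"az":-3.3},{"fingers":77,"x":43,"y":-19,"z":10,"ax":0,"ay":0,"az":-3.3},{"fingers":77,"x":45,"y":-16,"z":10,"ax":0,"ay":0,"az":-3.3},{"fingers":77,"x":45,"y":-14,"z":10,"ax":0,"ay":0,"az":-3.3},{"fingers":77,"x":47,"y":-11,"z":10,"ax":0,"ay":0,"az":-3.3}]}}

```text
t: 1.85
eef_pos: [0.4341, -0.0193, 0.1203]
tool_rot: [0.0, 0.794, 0.608, 0.0]
contact_force: [1.3, 0.2, -0.0]
gripper_width: 0.9
grasp_force: 0.0
```

```bash
python3 p.py .434,-.021,.04,74.7,2 .434,-.021,0,74.7,6; python3 - <<'E'
from h import *
c=cam(); crop(c,180,160,220,165,3.6,"pics/t1.png"); c=cam("side"); crop(c,180,150,220,165,3.6,"pics/s1.png")
E
```

```text
t 1.9 p [434.1 -19.3 120.3] psi 74.9 tilt [0.0004 0.0003] w 76.9 gf 0.0 F [ 1.3  0.2 -0. ] q1,7 [ 0.3  -0.54]
1 x-1 y0 z40 az0.1
2 x-1 y0 z40 az0.1
3 x0 y0 z7 az-0.0
4 x0 y0 z6 az-0.0
5 x0 y0 z7 az-0.0
6 x0 y0 z7 az-0.0
7 x0 y0 z7 az-0.0
8 x0 y0 z6 az-0.0
```

View pics/s1.png

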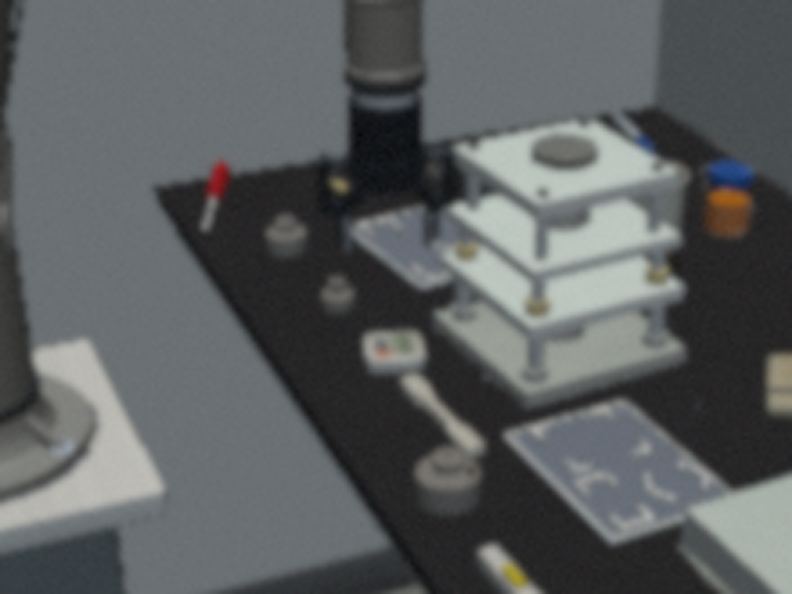

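```bash
python3 - <<'E'
from h import *
c=cam("side")
for P in[(.434,-.02,.12),(.434,-.02,0.02),(.244,-.629,.231),(.434,-.021,0)]:
    u,v=w2p(c,P); print(P,u,v,(u-180)*3.6,(v-150)*3.6)
E
```

```text
(0.434, -0.02, 0.12) 287.2110846436513 221.2268745842718 385.9599047171447 256.41674850337847
(0.434, -0.02, 0.02) 287.66955473304085 244.77007660645424 387.6103970389471 341.17227578323525
(0.244, -0.629, 0.231) 308.20606724369327 297.32692299977725 461.54184207729577 530.3769227991982
(0.434, -0.021, 0) 287.855891865345 249.43584475554078 388.2812107152419 357.96904111994684
```

View pics/t1.png

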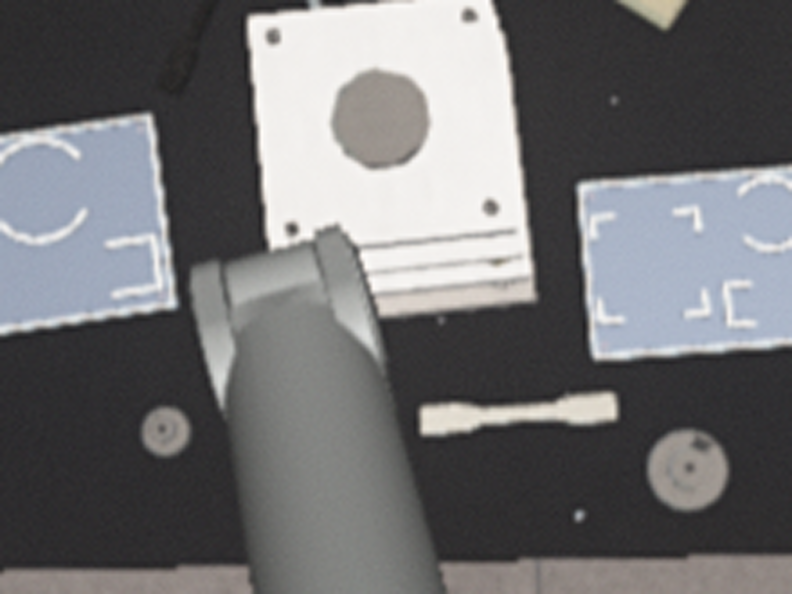

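The side view agrees with my calibration: the fingertips sit at crop px (350,250) and (430,240), above the timer at (393,350). I'm going down for it.

Request:
{"op": "jog_arm", "data": {"rows": [{"fingers":77,"x":-1,"y":0,"z":40,"ax":0,"ay":0,"az":0},{"fingers":77,"x":-1,"y":0,"z":40,"ax":0,"ay":0,"az":0},{"fingers":77,"x":0,"y":0,"z":10,"ax":0,"ay":0,"az":0},{"fingers":77,"x":0,"y":0,"z":10,"ax":0,"ay":0,"az":0},{"fingers":77,"x":0,"y":0,"z":10,"ax":0,"ay":0,"az":0},{"fingers":77,"x":0,"y":0,"z":5,"ax":0,"ay":0,"az":0},{"fingers":77,"x":0,"y":0,"z":5,"ax":0,"ay":0,"az":0},{"fingers":77,"x":0,"y":0,"z":0,"ax":0,"ay":0,"az":0}]}}

```text
t: 2.8
eef_pos: [0.4338, -0.0228, 0.0004]
tool_rot: [0.0, 0.794, 0.607, 0.0]
contact_force: [1.1, -0.1, 0.3]
gripper_width: 0.902
grasp_force: 0.0
```

Request:
{"op": "jog_arm", "data": {"rows": [{"fingers":50,"x":0,"y":0,"z":0,"ax":0,"ay":0,"az":0},{"fingers":50,"x":0,"y":0,"z":0,"ax":0,"ay":0,"az":0},{"fingers":50,"x":0,"y":0,"z":0,"ax":0,"ay":0,"az":0},{"fingers":50,"x":0,"y":0,"z":0,"ax":0,"ay":0,"az":0},{"fingers":50,"x":0,"y":0,"z":0,"ax":0,"ay":0,"az":0},{"fingers":50,"x":0,"y":0,"z":0,"ax":0,"ay":0,"az":0},{"fingers":50,"x":0,"y":0,"z":0,"ax":0,"ay":0,"az":0},{"fingers":50,"x":0,"y":0,"z":0,"ax":0,"ay":0,"az":0}], "force": 25}}

```text
t: 3.6
eef_pos: [0.434, -0.0228, 0.0008]
tool_rot: [0.0, 0.794, 0.607, 0.0]
contact_force: [-1.1, 0.5, 7.1]
gripper_width: 0.715
grasp_force: 27.6
```

```bash
python3 p.py .434,-.021,.08,74.7,4 .434,-.16,.08,84,4 .545,-.258,.08,93.2,4 .545,-.258,.02,93.2,4
```

```text
t 3.6 p [434.  -22.8   0.8] psi 74.8 tilt [0.0003 0.0003] w 61.1 gf 27.6 F [-1.1  0.5  7.1] q1,7 [ 0.19 -0.72]
1 x0 y0 z-20 az0.0
2 x1 y0 z-20 az0.0
3 x0 y0 z-19 az0.0
4 x1 y0 z-20 az0.0
5 x-34 y9 z0 az-2.3
6 x-34 y8 z0 az-2.3
7 x-34 y6 z0 az-2.3
8 x-34 y5 z0 az-2.3
9 x-22 y30 z0 az-2.3
10 x-22 y29 z0 az-2.3
11 x-24 y29 z0 az-2.3
12 x-25 y27 z0 az-2.3
13 x0 y0 z15 az-0.0
14 x0 y0 z15 az-0.0
15 x0 y0 z15 az-0.0
16 x0 y0 z15 az-0.0
```

```bash
python3 p.py .434,-.022,.08,74.7,3 .44,-.26,.08,93.2,8 .545,-.258,.08,93.2,4 .545,-.258,.012,93.2,5
```

```text
t 3.6 p [434.  -22.8   0.8] psi 74.8 tilt [0.0003 0.0003] w 61.1 gf 27.6 F [-1.1  0.5  7.1] q1,7 [ 0.19 -0.72]
1 x0 y0 z-26 az0.0
2 x0 y0 z-27 az0.0
3 x1 y0 z-26 az0.0
4 x-29 y9 z0 az-2.3
5 x-28 y7 z0 az-2.3
6 x-30 y6 z0 az-2.3
7 x-29 y5 z0 az-2.3
8 x-29 y4 z0 az-2.3
9 x-30 y3 z0 az-2.3
10 x-30 y1 z0 az-2.3
11 x-30 y0 z0 az-2.3
12 x-1 y26 z0 az-0.0
13 x-1 y27 z0 az-0.0
14 x-1 y26 z0 az-0.0
15 x0 y26 z0 az-0.0
16 x0 y0 z14 az-0.0
17 x0 y0 z13 az-0.0
18 x0 y0 z14 az-0.0
19 x0 y0 z13 az-0.0
20 x0 y0 z14 az-0.0
```

Request:
{"op": "jog_arm", "data": {"rows": [{"fingers":50,"x":0,"y":0,"z":-26,"ax":0,"ay":0,"az":0},{"fingers":50,"x":0,"y":0,"z":-27,"ax":0,"ay":0,"az":0},{"fingers":50,"x":0,"y":0,"z":-26,"ax":0,"ay":0,"az":0},{"fingers":50,"x":-29,"y":9,"z":0,"ax":0,"ay":0,"az":-2.3},{"fingers":50,"x":-28,"y":7,"z":0,"ax":0,"ay":0,"az":-2.3},{"fingers":50,"x":-30,"y":6,"z":0,"ax":0,"ay":0,"az":-2.3},{"fingers":50,"x":-29,"y":5,"z":0,"ax":0,"ay":0,"az":-2.3},{"fingers":50,"x":-29,"y":4,"z":0,"ax":0,"ay":0,"az":-2.3}]}}

```text
t: 4.4
eef_pos: [0.437, -0.1725, 0.0794]
tool_rot: [0.0, 0.729, 0.684, -0.0]
contact_force: [0.7, -0.4, -1.2]
gripper_width: 0.72
grasp_force: 28.6
```

Request:
{"op": "jog_arm", "data": {"rows": [{"fingers":50,"x":-30,"y":3,"z":0,"ax":0,"ay":0,"az":-2.3},{"fingers":50,"x":-30,"y":1,"z":0,"ax":0,"ay":0,"az":-2.3},{"fingers":50,"x":-30,"y":0,"z":0,"ax":0,"ay":0,"az":-2.3},{"fingers":50,"x":-1,"y":26,"z":0,"ax":0,"ay":0,"az":0},{"fingers":50,"x":-1,"y":27,"z":0,"ax":0,"ay":0,"az":0},{"fingers":50,"x":-1,"y":26,"z":0,"ax":0,"ay":0,"az":0},{"fingers":50,"x":0,"y":26,"z":0,"ax":0,"ay":0,"az":0},{"fingers":50,"x":0,"y":0,"z":0,"ax":0,"ay":0,"az":0}]}}

```text
t: 5.2
eef_pos: [0.5479, -0.2573, 0.0796]
tool_rot: [0.001, 0.686, 0.727, 0.002]
contact_force: [-0.5, 0.9, -1.0]
gripper_width: 0.716
grasp_force: 28.6
```

```bash
python3 p.py .545,-.258,.03,93.2,3 .545,-.258,.008,93.2,5; python3 - <<'E'
from h import *
c=cam("side"); crop(c,250,190,200,150,4,"pics/s2.png")
E
```

```text
t 5.2 p [ 547.9 -257.3   79.6] psi 93.3 tilt [0.0011 0.0016] w 61.2 gf 28.6 F [-0.5  0.9 -1. ] q1,7 [0.65 0.13]
1 x0 y-1 z17 az0.0
2 x0 y-1 z16 az0.0
3 x-1 y-1 z17 az0.0
4 x0 y0 z4 az0.0
5 x0 y0 z5 az0.0
6 x0 y0 z4 az0.0
7 x0 y0 z4 az0.0
8 x0 y0 z5 az0.0
```

View pics/s2.png

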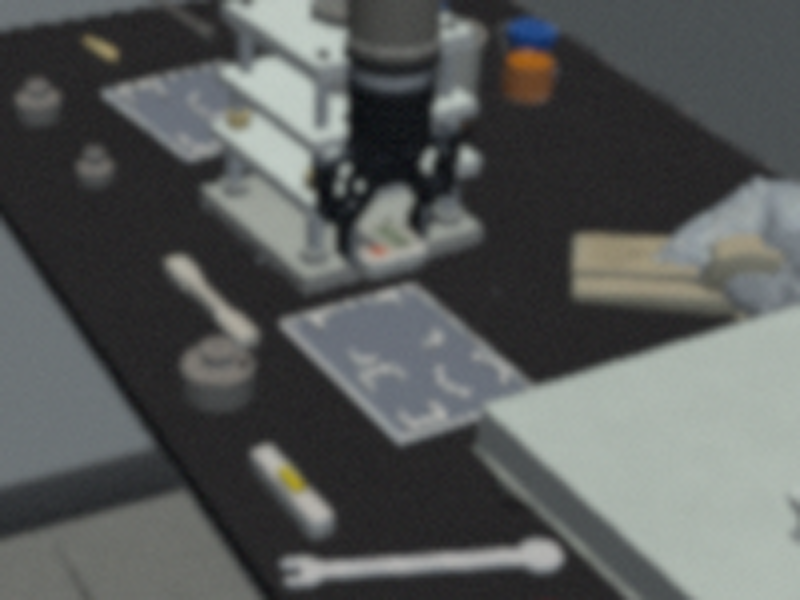

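The timer is held level at crop px (388,240), above the nest. I'll lower it, then open the fingers.

Request:
{"op": "jog_arm", "data": {"rows": [{"fingers":50,"x":0,"y":-1,"z":17,"ax":0,"ay":0,"az":0},{"fingers":50,"x":0,"y":-1,"z":16,"ax":0,"ay":0,"az":0},{"fingers":50,"x":-1,"y":-1,"z":17,"ax":0,"ay":0,"az":0},{"fingers":50,"x":0,"y":0,"z":6,"ax":0,"ay":0,"az":0},{"fingers":50,"x":0,"y":0,"z":6,"ax":0,"ay":0,"az":0},{"fingers":50,"x":0,"y":0,"z":5,"ax":0,"ay":0,"az":0},{"fingers":50,"x":0,"y":0,"z":5,"ax":0,"ay":0,"az":0},{"fingers":50,"x":0,"y":0,"z":1,"ax":0,"ay":0,"az":0}]}}

```text
t: 6.05
eef_pos: [0.5411, -0.2596, 0.006]
tool_rot: [-0.0, 0.687, 0.727, -0.0]
contact_force: [-0.1, 0.4, -1.0]
gripper_width: 0.714
grasp_force: 28.6
```

Request:
{"op": "jog_arm", "data": {"rows": [{"fingers":50,"x":0,"y":0,"z":0,"ax":0,"ay":0,"az":0},{"fingers":73,"x":0,"y":0,"z":0,"ax":0,"ay":0,"az":0},{"fingers":73,"x":0,"y":0,"z":0,"ax":0,"ay":0,"az":0},{"fingers":73,"x":0,"y":0,"z":0,"ax":0,"ay":0,"az":0},{"fingers":73,"x":0,"y":0,"z":0,"ax":0,"ay":0,"az":0},{"fingers":73,"x":0,"y":0,"z":-25,"ax":0,"ay":0,"az":0},{"fingers":73,"x":0,"y":0,"z":-35,"ax":0,"ay":0,"az":0},{"fingers":73,"x":0,"y":0,"z":-40,"ax":0,"ay":0,"az":0}]}}

```text
t: 6.85
eef_pos: [0.5403, -0.2593, 0.1065]
tool_rot: [-0.001, 0.687, 0.727, -0.0]
contact_force: [0.6, -1.2, 0.6]
gripper_width: 0.851
grasp_force: 0.0
```

```bash
python3 p.py .41,-.26,.12,98,4 .43,-.02,.16,102,7 .43,.27,.16,102.5,8 .539,.4165,.12,102.5,5
```

```text
t 6.8 p [ 540.3 -259.3  106.5] psi 93.2 tilt [-0.0012 -0.0003] w 72.7 gf 0.0 F [ 0.6 -1.2  0.6] q1,7 [0.67 0.15]
1 x2 y-33 z-3 az-1.2
2 x2 y-32 z-4 az-1.2
3 x3 y-32 z-3 az-1.2
4 x4 y-33 z-3 az-1.2
5 x34 y8 z-6 az-0.6
6 x33 y8 z-6 az-0.6
7 x33 y8 z-5 az-0.6
8 x34 y9 z-6 az-0.6
9 x33 y9 z-6 az-0.6
10 x33 y9 z-6 az-0.6
11 x33 y10 z-5 az-0.6
12 x35 y8 z0 az-0.0
13 x36 y7 z0 az-0.0
14 x35 y8 z0 az-0.0
15 x36 y7 z0 az-0.0
16 x35 y8 z0 az-0.0
17 x35 y8 z0 az-0.0
18 x36 y7 z0 az-0.0
19 x35 y8 z0 az-0.0
20 x24 y27 z8 az-0.1
21 x24 y28 z8 az-0.1
22 x24 y28 z8 az-0.1
23 x24 y27 z8 az-0.1
24 x24 y28 z8 az-0.1
```

Request:
{"op": "jog_arm", "data": {"rows": [{"fingers":40,"x":2,"y":-33,"z":-3,"ax":0,"ay":0,"az":-1.2},{"fingers":40,"x":2,"y":-32,"z":-4,"ax":0,"ay":0,"az":-1.2},{"fingers":40,"x":3,"y":-32,"z":-3,"ax":0,"ay":0,"az":-1.2},{"fingers":40,"x":34,"y":-10,"z":-6,"ax":0,"ay":0,"az":-1.2},{"fingers":40,"x":34,"y":8,"z":-6,"ax":0,"ay":0,"az":-0.6},{"fingers":40,"x":33,"y":8,"z":-6,"ax":0,"ay":0,"az":-0.6},{"fingers":40,"x":33,"y":8,"z":-5,"ax":0,"ay":0,"az":-0.6},{"fingers":40,"x":34,"y":9,"z":-6,"ax":0,"ay":0,"az":-0.6}]}}

```text
t: 7.65
eef_pos: [0.4417, -0.089, 0.1457]
tool_rot: [0.0, 0.64, 0.768, -0.0]
contact_force: [0.1, -1.0, 0.2]
gripper_width: 0.471
grasp_force: 0.0
```

```bash
python3 p.py .43,.27,.16,102.5,8 .539,.4165,.10,102.5,6
```

```text
t 7.7 p [441.7 -89.  145.7] psi 100.4 tilt [ 0.0003 -0.0001] w 40.2 gf 0.0 F [ 0.1 -1.   0.2] q1,7 [0.58 0.03]
1 x44 y7 z-2 az-0.3
2 x45 y7 z-2 az-0.3
3 x44 y7 z-1 az-0.3
4 x44 y7 z-2 az-0.3
5 x45 y8 z-2 az-0.3
6 x44 y7 z-2 az-0.3
7 x44 y8 z-2 az-0.3
8 x44 y9 z-1 az-0.3
9 x20 y23 z10 az0.0
10 x20 y23 z10 az0.0
11 x19 y23 z10 az0.0
12 x20 y23 z10 az0.0
13 x20 y23 z10 az0.0
14 x20 y23 z10 az0.0
```

Request:
{"op": "jog_arm", "data": {"rows": [{"fingers":40,"x":44,"y":7,"z":-2,"ax":0,"ay":0,"az":-0.3},{"fingers":40,"x":45,"y":7,"z":-2,"ax":0,"ay":0,"az":-0.3},{"fingers":40,"x":44,"y":7,"z":-2,"ax":0,"ay":0,"az":-0.3},{"fingers":40,"x":44,"y":7,"z":-2,"ax":0,"ay":0,"az":-0.3},{"fingers":40,"x":45,"y":8,"z":-2,"ax":0,"ay":0,"az":-0.3},{"fingers":40,"x":44,"y":7,"z":-2,"ax":0,"ay":0,"az":-0.3},{"fingers":40,"x":44,"y":8,"z":-2,"ax":0,"ay":0,"az":-0.3},{"fingers":40,"x":44,"y":9,"z":-1,"ax":0,"ay":0,"az":-0.3}]}}

```text
t: 8.45
eef_pos: [0.4303, 0.2705, 0.1607]
tool_rot: [0.0, 0.624, 0.781, 0.0]
contact_force: [1.0, -0.6, 0.4]
gripper_width: 0.47
grasp_force: 0.0
```

Request:
{"op": "jog_arm", "data": {"rows": [{"fingers":40,"x":20,"y":23,"z":10,"ax":0,"ay":0,"az":0},{"fingers":40,"x":20,"y":23,"z":10,"ax":0,"ay":0,"az":0},{"fingers":40,"x":19,"y":23,"z":10,"ax":0,"ay":0,"az":0},{"fingers":40,"x":20,"y":23,"z":10,"ax":0,"ay":0,"az":0},{"fingers":40,"x":20,"y":23,"z":10,"ax":0,"ay":0,"az":0},{"fingers":40,"x":20,"y":23,"z":10,"ax":0,"ay":0,"az":0},{"fingers":40,"x":0,"y":0,"z":0,"ax":0,"ay":0,"az":0},{"fingers":40,"x":0,"y":0,"z":0,"ax":0,"ay":0,"az":0}]}}

```text
t: 9.25
eef_pos: [0.5381, 0.4155, 0.0997]
tool_rot: [-0.0, 0.624, 0.782, -0.001]
contact_force: [-0.2, -0.4, 0.6]
gripper_width: 0.469
grasp_force: 0.0
```

```bash
python3 p.py .539,.4165,.03,102.5,3 .539,.4165,.001,102.5,5; python3 - <<'E'
from h import *
c=cam(); crop(c,320,180,120,90,6,"pics/t3.png")
E
```

```text
t 9.2 p [538.1 415.5  99.7] psi 102.8 tilt [-0.0003 -0.0006] w 40.0 gf 0.0 F [-0.2 -0.4  0.6] q1,7 [-0.33 -0.88]
1 x0 y0 z23 az0.1
2 x1 y1 z23 az0.1
3 x0 y0 z24 az0.1
4 x0 y0 z6 az0.0
5 x0 y0 z5 az0.0
6 x0 y0 z6 az0.0
7 x0 y0 z6 az0.0
8 x0 y0 z6 az0.0
```

View pics/t3.png

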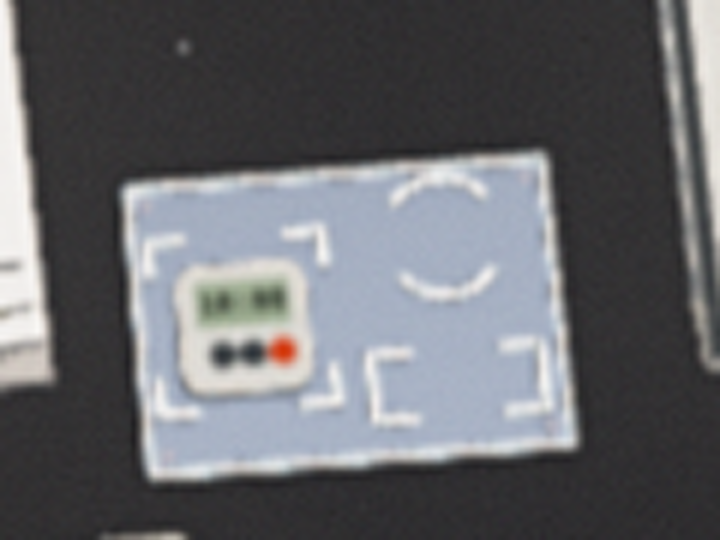

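The timer lies flat between the four corner angles, at crop px (247,325). Next I go down on the pin.

Request:
{"op": "jog_arm", "data": {"rows": [{"fingers":40,"x":0,"y":0,"z":23,"ax":0,"ay":0,"az":0},{"fingers":40,"x":1,"y":1,"z":23,"ax":0,"ay":0,"az":0},{"fingers":40,"x":0,"y":0,"z":24,"ax":0,"ay":0,"az":0},{"fingers":40,"x":0,"y":0,"z":10,"ax":0,"ay":0,"az":0},{"fingers":40,"x":0,"y":0,"z":8,"ax":0,"ay":0,"az":0},{"fingers":40,"x":0,"y":0,"z":6,"ax":0,"ay":0,"az":0},{"fingers":40,"x":0,"y":0,"z":4,"ax":0,"ay":0,"az":0},{"fingers":40,"x":0,"y":0,"z":0,"ax":0,"ay":0,"az":0}]}}

```text
t: 10.1
eef_pos: [0.5396, 0.4167, 0.0025]
tool_rot: [0.0, 0.624, 0.781, 0.0]
contact_force: [0.4, -0.0, -0.4]
gripper_width: 0.468
grasp_force: 0.0
```

Request:
{"op": "jog_arm", "data": {"rows": [{"fingers":0,"x":0,"y":0,"z":0,"ax":0,"ay":0,"az":0},{"fingers":0,"x":0,"y":0,"z":0,"ax":0,"ay":0,"az":0},{"fingers":0,"x":0,"y":0,"z":0,"ax":0,"ay":0,"az":0},{"fingers":0,"x":0,"y":0,"z":0,"ax":0,"ay":0,"az":0},{"fingers":0,"x":0,"y":0,"z":0,"ax":0,"ay":0,"az":0},{"fingers":0,"x":0,"y":0,"z":0,"ax":0,"ay":0,"az":0},{"fingers":0,"x":0,"y":0,"z":0,"ax":0,"ay":0,"az":0},{"fingers":0,"x":0,"y":0,"z":0,"ax":0,"ay":0,"az":0}], "force": 25}}

```text
t: 10.9
eef_pos: [0.5398, 0.417, 0.0029]
tool_rot: [0.0, 0.624, 0.781, 0.0]
contact_force: [-1.0, -0.6, 5.5]
gripper_width: 0.117
grasp_force: 27.7
```

```bash
python3 p.py .539,.4165,.1,102.5,3 .43,.27,.12,102.5,5 .43,-.09,.12,100,9 .42,-.357,.12,93.2,7 .5146,-.358,.06,93.2,3
```

```text
t 10.9 p [539.8 417.    2.9] psi 102.8 tilt [0.0001 0.0004] w 10.0 gf 27.7 F [-1.  -0.6  5.5] q1,7 [-0.37 -0.94]
1 x0 y0 z-32 az0.1
2 x0 y-1 z-33 az0.1
3 x0 y0 z-32 az0.1
4 x-24 y-28 z-4 az-0.0
5 x-24 y-27 z-4 az-0.0
6 x-24 y-28 z-4 az-0.0
7 x-24 y-27 z-4 az-0.0
8 x-24 y-28 z-4 az-0.0
9 x-39 y-9 z0 az0.3
10 x-39 y-8 z0 az0.3
11 x-39 y-8 z0 az0.3
12 x-39 y-8 z0 az0.3
13 x-40 y-8 z0 az0.3
14 x-39 y-8 z0 az0.3
15 x-39 y-7 z0 az0.3
16 x-39 y-7 z0 az0.3
17 x-40 y-7 z0 az0.3
18 x-37 y-8 z0 az0.9
19 x-38 y-7 z0 az0.9
20 x-37 y-7 z0 az0.9
21 x-38 y-6 z0 az0.9
22 x-38 y-6 z0 az0.9
23 x-37 y-5 z0 az0.9
24 x-38 y-4 z0 az0.9
25 x-2 y31 z20 az0.1
26 x-3 y32 z20 az0.1
27 x-2 y31 z20 az0.1
```

Request:
{"op": "jog_arm", "data": {"rows": [{"fingers":0,"x":0,"y":0,"z":-32,"ax":0,"ay":0,"az":0},{"fingers":0,"x":0,"y":0,"z":-33,"ax":0,"ay":0,"az":0},{"fingers":0,"x":0,"y":0,"z":-32,"ax":0,"ay":0,"az":0},{"fingers":0,"x":-24,"y":-28,"z":-4,"ax":0,"ay":0,"az":0},{"fingers":0,"x":-24,"y":-27,"z":-4,"ax":0,"ay":0,"az":0},{"fingers":0,"x":-24,"y":-28,"z":-4,"ax":0,"ay":0,"az":0},{"fingers":0,"x":-24,"y":-27,"z":-4,"ax":0,"ay":0,"az":0},{"fingers":0,"x":-24,"y":-28,"z":-4,"ax":0,"ay":0,"az":0}]}}

```text
t: 11.7
eef_pos: [0.4305, 0.2677, 0.1191]
tool_rot: [0.0, 0.624, 0.781, -0.0]
contact_force: [-0.2, 0.2, -0.4]
gripper_width: 0.116
grasp_force: 27.1
```

Request:
{"op": "jog_arm", "data": {"rows": [{"fingers":0,"x":-39,"y":-9,"z":0,"ax":0,"ay":0,"az":0.3},{"fingers":0,"x":-39,"y":-8,"z":0,"ax":0,"ay":0,"az":0.3},{"fingers":0,"x":-39,"y":-8,"z":0,"ax":0,"ay":0,"az":0.3},{"fingers":0,"x":-39,"y":-8,"z":0,"ax":0,"ay":0,"az":0.3},{"fingers":0,"x":-40,"y":-8,"z":0,"ax":0,"ay":0,"az":0.3},{"fingers":0,"x":-39,"y":-8,"z":0,"ax":0,"ay":0,"az":0.3},{"fingers":0,"x":-39,"y":-7,"z":0,"ax":0,"ay":0,"az":0.3},{"fingers":0,"x":-39,"y":-7,"z":0,"ax":0,"ay":0,"az":0.3}]}}

```text
t: 12.5
eef_pos: [0.4331, -0.0519, 0.1193]
tool_rot: [0.0, 0.64, 0.768, 0.0]
contact_force: [1.5, -0.3, 0.8]
gripper_width: 0.113
grasp_force: 27.1
```

```bash
python3 p.py .42,-.357,.12,93.2,8 .5146,-.358,.06,93.2,4
```

```text
t 12.5 p [433.1 -51.9 119.3] psi 100.4 tilt [0.0001 0.    ] w 9.7 gf 27.1 F [ 1.5 -0.3  0.8] q1,7 [ 0.54 -0.11]
1 x-37 y-8 z0 az0.9
2 x-38 y-8 z0 az0.9
3 x-37 y-8 z0 az0.9
4 x-38 y-6 z0 az0.9
5 x-37 y-7 z0 az0.9
6 x-38 y-5 z-1 az0.9
7 x-38 y-5 z0 az0.9
8 x-38 y-4 z0 az0.9
9 x-2 y24 z15 az-0.0
10 x-1 y23 z15 az-0.0
11 x-2 y24 z15 az-0.0
12 x-1 y23 z15 az-0.0
```

Request:
{"op": "jog_arm", "data": {"rows": [{"fingers":0,"x":-37,"y":-8,"z":0,"ax":0,"ay":0,"az":0.9},{"fingers":0,"x":-38,"y":-8,"z":0,"ax":0,"ay":0,"az":0.9},{"fingers":0,"x":-37,"y":-8,"z":0,"ax":0,"ay":0,"az":0.9},{"fingers":0,"x":-38,"y":-6,"z":0,"ax":0,"ay":0,"az":0.9},{"fingers":0,"x":-37,"y":-7,"z":0,"ax":0,"ay":0,"az":0.9},{"fingers":0,"x":-38,"y":-5,"z":0,"ax":0,"ay":0,"az":0.9},{"fingers":0,"x":-38,"y":-5,"z":0,"ax":0,"ay":0,"az":0.9},{"fingers":0,"x":-38,"y":-4,"z":0,"ax":0,"ay":0,"az":0.9}]}}

```text
t: 13.3
eef_pos: [0.4202, -0.357, 0.1191]
tool_rot: [-0.0, 0.687, 0.726, -0.0]
contact_force: [0.6, 0.1, -0.5]
gripper_width: 0.114
grasp_force: 27.1
```

Request:
{"op": "jog_arm", "data": {"rows": [{"fingers":0,"x":-2,"y":24,"z":15,"ax":0,"ay":0,"az":0},{"fingers":0,"x":-1,"y":23,"z":15,"ax":0,"ay":0,"az":0},{"fingers":0,"x":-2,"y":24,"z":15,"ax":0,"ay":0,"az":0},{"fingers":0,"x":-1,"y":23,"z":15,"ax":0,"ay":0,"az":0},{"fingers":0,"x":0,"y":0,"z":0,"ax":0,"ay":0,"az":0},{"fingers":0,"x":0,"y":0,"z":0,"ax":0,"ay":0,"az":0},{"fingers":0,"x":0,"y":0,"z":0,"ax":0,"ay":0,"az":0},{"fingers":0,"x":0,"y":0,"z":0,"ax":0,"ay":0,"az":0}]}}

```text
t: 14.1
eef_pos: [0.5142, -0.3569, 0.0599]
tool_rot: [0.0, 0.688, 0.726, -0.0]
contact_force: [-0.0, 0.2, 0.4]
gripper_width: 0.119
grasp_force: 27.1
```

```bash
python3 p.py .5146,-.358,.02,93.2,3 .5146,-.358,.008,93.2,5; python3 - <<'E'
from h import *
c=cam("side"); crop(c,310,220,120,90,6,"pics/s4.png")
E
```

```text
t 14.1 p [ 514.2 -356.9   59.9] psi 93.1 tilt [ 0.0003 -0.0003] w 10.2 gf 27.1 F [-0.   0.2  0.4] q1,7 [0.83 0.27]
1 x0 y0 z13 az-0.0
2 x-1 y0 z14 az-0.0
3 x0 y0 z13 az-0.0
4 x0 y0 z2 az-0.0
5 x0 y0 z3 az-0.0
6 x0 y0 z2 az-0.0
7 x0 y0 z3 az-0.0
8 x0 y0 z2 az-0.0
```

View pics/s4.png

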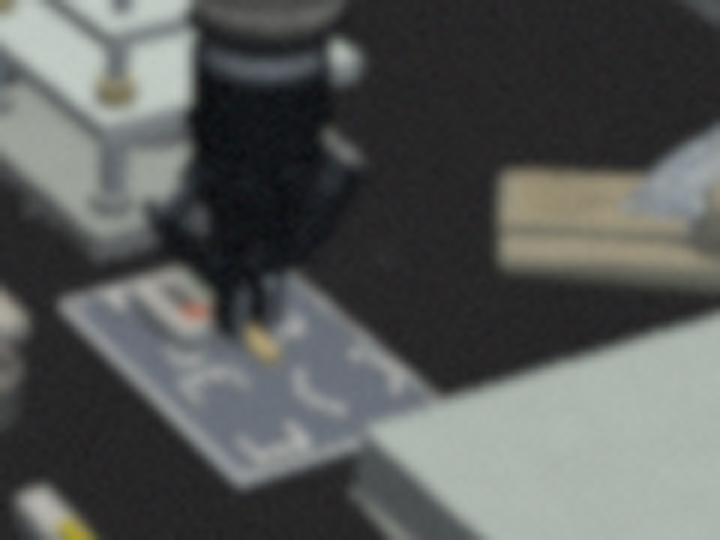

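The pin is in the grip at crop px (262,342), above its nest. I'll lower it and release.

Request:
{"op": "jog_arm", "data": {"rows": [{"fingers":0,"x":0,"y":0,"z":13,"ax":0,"ay":0,"az":0},{"fingers":0,"x":-1,"y":0,"z":14,"ax":0,"ay":0,"az":0},{"fingers":0,"x":0,"y":0,"z":13,"ax":0,"ay":0,"az":0},{"fingers":0,"x":0,"y":0,"z":4,"ax":0,"ay":0,"az":0},{"fingers":0,"x":0,"y":0,"z":4,"ax":0,"ay":0,"az":0},{"fingers":0,"x":0,"y":0,"z":3,"ax":0,"ay":0,"az":0},{"fingers":0,"x":0,"y":0,"z":1,"ax":0,"ay":0,"az":0},{"fingers":0,"x":0,"y":0,"z":0,"ax":0,"ay":0,"az":0}]}}

```text
t: 14.95
eef_pos: [0.5152, -0.3571, 0.0079]
tool_rot: [0.0, 0.687, 0.727, -0.0]
contact_force: [-1.6, 0.6, 3.4]
gripper_width: 0.113
grasp_force: 27.5
```

Request:
{"op": "jog_arm", "data": {"rows": [{"fingers":0,"x":0,"y":0,"z":0,"ax":0,"ay":0,"az":0},{"fingers":24,"x":0,"y":0,"z":0,"ax":0,"ay":0,"az":0},{"fingers":24,"x":0,"y":0,"z":0,"ax":0,"ay":0,"az":0},{"fingers":24,"x":0,"y":0,"z":0,"ax":0,"ay":0,"az":0},{"fingers":24,"x":0,"y":0,"z":-20,"ax":0,"ay":0,"az":0},{"fingers":24,"x":0,"y":0,"z":-30,"ax":0,"ay":0,"az":0},{"fingers":24,"x":0,"y":0,"z":-40,"ax":0,"ay":0,"az":0},{"fingers":24,"x":0,"y":-10,"z":-20,"ax":0,"ay":0,"az":0}]}}

```text
t: 15.75
eef_pos: [0.5078, -0.3579, 0.1206]
tool_rot: [0.002, 0.687, 0.727, 0.001]
contact_force: [0.6, -0.2, 0.3]
gripper_width: 0.279
grasp_force: 0.0
```

```bash
python3 p.py .42,-.33,.14,88,4 .435,.0,.15,40,8 .4231,.119,.12,3.2,6 .4231,.119,.03,3.2,4
```

```text
t 15.8 p [ 507.8 -357.9  120.6] psi 93.3 tilt [0.0024 0.0011] w 23.8 gf 0.0 F [ 0.6 -0.2  0.3] q1,7 [0.86 0.31]
1 x8 y-22 z-5 az1.3
2 x8 y-21 z-5 az1.3
3 x7 y-22 z-5 az1.3
4 x7 y-22 z-4 az1.3
5 x41 y0 z-1 az6.0
6 x41 y-3 z-2 az6.0
7 x41 y-9 z-1 az6.0
8 x39 y-12 z-1 az6.0
9 x38 y-16 z-1 az6.0
10 x36 y-21 z-2 az6.0
11 x34 y-23 z-1 az6.0
12 x31 y-28 z-1 az6.0
13 x11 y-16 z5 az6.1
14 x10 y-18 z5 az6.1
15 x7 y-18 z5 az6.1
16 x6 y-19 z5 az6.1
17 x3 y-20 z5 az6.1
18 x1 y-20 z5 az6.1
19 x0 y0 z22 az0.1
20 x0 y0 z23 az0.1
21 x0 y0 z22 az0.1
22 x0 y0 z23 az0.1
```

Request:
{"op": "jog_arm", "data": {"rows": [{"fingers":60,"x":8,"y":-22,"z":-5,"ax":0,"ay":0,"az":1.3},{"fingers":60,"x":8,"y":-21,"z":-5,"ax":0,"ay":0,"az":1.3},{"fingers":60,"x":7,"y":-22,"z":-5,"ax":0,"ay":0,"az":1.3},{"fingers":60,"x":7,"y":-22,"z":-4,"ax":0,"ay":0,"az":1.3},{"fingers":60,"x":41,"y":0,"z":-1,"ax":0,"ay":0,"az":6},{"fingers":60,"x":41,"y":-3,"z":-2,"ax":0,"ay":0,"az":6},{"fingers":60,"x":41,"y":-9,"z":-1,"ax":0,"ay":0,"az":6},{"fingers":60,"x":39,"y":-12,"z":-1,"ax":0,"ay":0,"az":6}]}}

```text
t: 16.55
eef_pos: [0.4247, -0.1635, 0.1415]
tool_rot: [0.0, 0.849, 0.528, 0.0]
contact_force: [1.1, -0.4, -0.0]
gripper_width: 0.705
grasp_force: 0.0
```

Request:
{"op": "jog_arm", "data": {"rows": [{"fingers":60,"x":38,"y":-16,"z":-1,"ax":0,"ay":0,"az":6},{"fingers":60,"x":36,"y":-21,"z":-2,"ax":0,"ay":0,"az":6},{"fingers":60,"x":34,"y":-23,"z":-1,"ax":0,"ay":0,"az":6},{"fingers":60,"x":31,"y":-28,"z":-1,"ax":0,"ay":0,"az":6},{"fingers":60,"x":11,"y":-16,"z":5,"ax":0,"ay":0,"az":6.1},{"fingers":60,"x":10,"y":-18,"z":5,"ax":0,"ay":0,"az":6.1},{"fingers":60,"x":7,"y":-18,"z":5,"ax":0,"ay":0,"az":6.1},{"fingers":60,"x":0,"y":0,"z":0,"ax":0,"ay":0,"az":0}]}}

```text
t: 17.35
eef_pos: [0.4264, 0.0622, 0.1311]
tool_rot: [-0.0, 0.982, 0.189, -0.0]
contact_force: [-0.5, 0.0, 0.8]
gripper_width: 0.705
grasp_force: 0.0
```

```bash
python3 p.py .423,.119,.12,3.2,6 .423,.119,.06,3.2,2 .423,.119,.004,3.2,6; python3 - <<'E'
from h import *
c=cam("top"); crop(c,320,180,120,90,6,"pics/t5.png")
E
```

```text
t 17.4 p [426.4  62.2 131.1] psi 21.8 tilt [-0.0005 -0.    ] w 60.2 gf 0.0 F [-0.5  0.   0.8] q1,7 [ 0.14 -1.65]
1 x3 y-9 z2 az3.1
2 x3 y-9 z2 az3.1
3 x2 y-9 z2 az3.1
4 x1 y-10 z1 az3.1
5 x1 y-9 z2 az3.1
6 x0 y-10 z2 az3.1
7 x0 y0 z30 az0.0
8 x0 y0 z30 az0.0
9 x0 y0 z9 az0.0
10 x0 y0 z10 az0.0
11 x0 y0 z9 az0.0
12 x0 y0 z9 az0.0
13 x0 y0 z10 az0.0
14 x0 y0 z9 az0.0
```

View pics/t5.png

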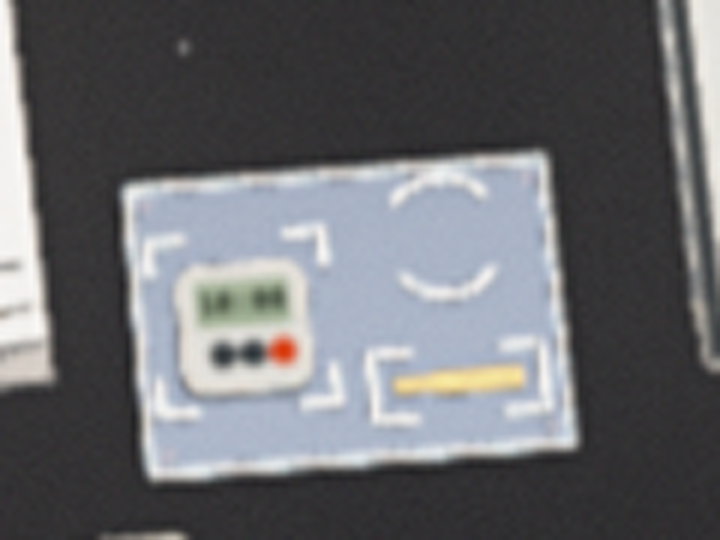

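The pin lies in its nest at crop px (458,380). Now the small weight.

Request:
{"op": "jog_arm", "data": {"rows": [{"fingers":60,"x":5,"y":-18,"z":4,"ax":0,"ay":0,"az":6.2},{"fingers":60,"x":4,"y":-19,"z":3,"ax":0,"ay":0,"az":6.2},{"fingers":60,"x":1,"y":-19,"z":4,"ax":0,"ay":0,"az":6.2},{"fingers":60,"x":0,"y":0,"z":0,"ax":0,"ay":0,"az":0},{"fingers":60,"x":0,"y":0,"z":30,"ax":0,"ay":0,"az":0},{"fingers":60,"x":0,"y":0,"z":30,"ax":0,"ay":0,"az":0},{"fingers":60,"x":0,"y":0,"z":10,"ax":0,"ay":0,"az":0},{"fingers":60,"x":0,"y":0,"z":0,"ax":0,"ay":0,"az":0}]}}

```text
t: 18.2
eef_pos: [0.4209, 0.1151, 0.0495]
tool_rot: [0.001, 1.0, 0.027, -0.001]
contact_force: [-0.1, 0.7, 0.6]
gripper_width: 0.703
grasp_force: 0.0
```

```bash
python3 p.py .423,.119,.004,3.2,6
```

```text
t 18.2 p [420.9 115.1  49.5] psi 3.1 tilt [ 0.0006 -0.0014] w 60.0 gf 0.0 F [-0.1  0.7  0.6] q1,7 [-0.08 -2.21]
1 x0 y-1 z8 az-0.0
2 x1 y0 z7 az-0.0
3 x0 y-1 z8 az-0.0
4 x1 y-1 z7 az-0.0
5 x0 y0 z8 az-0.0
6 x0 y-1 z7 az-0.0
```

Request:
{"op": "jog_arm", "data": {"rows": [{"fingers":60,"x":1,"y":-2,"z":8,"ax":0,"ay":0,"az":0},{"fingers":60,"x":1,"y":-2,"z":7,"ax":0,"ay":0,"az":0},{"fingers":60,"x":0,"y":0,"z":8,"ax":0,"ay":0,"az":0},{"fingers":60,"x":0,"y":0,"z":8,"ax":0,"ay":0,"az":0},{"fingers":60,"x":0,"y":0,"z":8,"ax":0,"ay":0,"az":0},{"fingers":60,"x":0,"y":0,"z":6,"ax":0,"ay":0,"az":0},{"fingers":60,"x":0,"y":0,"z":0,"ax":0,"ay":0,"az":0},{"fingers":60,"x":0,"y":0,"z":0,"ax":0,"ay":0,"az":0}]}}

```text
t: 19.0
eef_pos: [0.4232, 0.1206, 0.0052]
tool_rot: [0.0, 1.0, 0.027, -0.0]
contact_force: [-0.5, 0.2, -0.4]
gripper_width: 0.703
grasp_force: 0.0
```

Request:
{"op": "jog_arm", "data": {"rows": [{"fingers":25,"x":0,"y":0,"z":0,"ax":0,"ay":0,"az":0},{"fingers":25,"x":0,"y":0,"z":0,"ax":0,"ay":0,"az":0},{"fingers":25,"x":0,"y":0,"z":0,"ax":0,"ay":0,"az":0},{"fingers":25,"x":0,"y":0,"z":0,"ax":0,"ay":0,"az":0},{"fingers":25,"x":0,"y":0,"z":0,"ax":0,"ay":0,"az":0},{"fingers":25,"x":0,"y":0,"z":0,"ax":0,"ay":0,"az":0},{"fingers":25,"x":0,"y":0,"z":0,"ax":0,"ay":0,"az":0},{"fingers":25,"x":0,"y":0,"z":0,"ax":0,"ay":0,"az":0}], "force": 40}}

```text
t: 19.8
eef_pos: [0.4236, 0.1205, 0.0059]
tool_rot: [0.0, 1.0, 0.027, 0.0]
contact_force: [-1.5, -1.1, 5.0]
gripper_width: 0.395
grasp_force: 39.3
```

```bash
python3 p.py .424,.119,.09,3.2,4 .43,-.01,.1,3.2,5 .42,-.356,.1,3.2,11 .5844,-.354,.08,3.2,6
```

```text
t 19.8 p [423.6 120.5   5.9] psi 3.1 tilt [0.0001 0.0004] w 33.7 gf 39.3 F [-1.5 -1.1  5. ] q1,7 [-0.14 -2.28]
1 x0 y0 z-21 az-0.0
2 x0 y1 z-21 az-0.0
3 x0 y0 z-21 az-0.0
4 x0 y1 z-21 az-0.0
5 x0 y26 z-2 az-0.0
6 x0 y25 z-2 az-0.0
7 x0 y26 z-2 az-0.0
8 x0 y26 z-2 az-0.0
9 x-1 y26 z-2 az-0.0
10 x-3 y31 z0 az-0.0
11 x-2 y32 z0 az-0.0
12 x-3 y31 z0 az-0.0
13 x-2 y31 z0 az-0.0
14 x-3 y32 z0 az-0.0
15 x-2 y31 z0 az-0.0
16 x-3 y31 z0 az-0.0
17 x-2 y32 z0 az-0.0
18 x-3 y31 z0 az-0.0
19 x-3 y31 z0 az-0.0
20 x-2 y32 z0 az-0.0
21 x27 y1 z3 az-0.0
22 x28 y1 z4 az-0.0
23 x27 y1 z3 az-0.0
24 x27 y1 z3 az-0.0
25 x28 y1 z4 az-0.0
26 x27 y1 z3 az-0.0
```

Request:
{"op": "jog_arm", "data": {"rows": [{"fingers":25,"x":0,"y":0,"z":-21,"ax":0,"ay":0,"az":0},{"fingers":25,"x":0,"y":1,"z":-21,"ax":0,"ay":0,"az":0},{"fingers":25,"x":0,"y":0,"z":-21,"ax":0,"ay":0,"az":0},{"fingers":25,"x":0,"y":10,"z":-21,"ax":0,"ay":0,"az":0},{"fingers":25,"x":0,"y":25,"z":-2,"ax":0,"ay":0,"az":0},{"fingers":25,"x":0,"y":30,"z":-2,"ax":0,"ay":0,"az":0},{"fingers":25,"x":0,"y":32,"z":-2,"ax":0,"ay":0,"az":0},{"fingers":25,"x":0,"y":32,"z":-2,"ax":0,"ay":0,"az":0}]}}

```text
t: 20.6
eef_pos: [0.4301, -0.0104, 0.0976]
tool_rot: [0.0, 1.0, 0.027, 0.0]
contact_force: [1.1, 0.5, -1.8]
gripper_width: 0.394
grasp_force: 40.6
```

Request:
{"op": "jog_arm", "data": {"rows": [{"fingers":25,"x":-3,"y":35,"z":0,"ax":0,"ay":0,"az":0},{"fingers":25,"x":-2,"y":35,"z":0,"ax":0,"ay":0,"az":0},{"fingers":25,"x":-3,"y":35,"z":0,"ax":0,"ay":0,"az":0},{"fingers":25,"x":-2,"y":35,"z":0,"ax":0,"ay":0,"az":0},{"fingers":25,"x":-3,"y":35,"z":0,"ax":0,"ay":0,"az":0},{"fingers":25,"x":-2,"y":35,"z":0,"ax":0,"ay":0,"az":0},{"fingers":25,"x":-2,"y":35,"z":0,"ax":0,"ay":0,"az":0},{"fingers":25,"x":-2,"y":35,"z":0,"ax":0,"ay":0,"az":0}]}}

```text
t: 21.4
eef_pos: [0.426, -0.2913, 0.0974]
tool_rot: [0.0, 1.0, 0.027, 0.0]
contact_force: [0.9, -1.1, -1.3]
gripper_width: 0.394
grasp_force: 40.6
```

```bash
python3 p.py .43,-.355,.1,3.2,3 .5844,-.354,.07,3.2,5 .5844,-.354,.025,3.2,3 .5844,-.354,.011,3.2,4
```

```text
t 21.4 p [ 426.  -291.3   97.4] psi 3.1 tilt [0. 0.] w 33.7 gf 40.6 F [ 0.9 -1.1 -1.3] q1,7 [ 0.71 -1.2 ]
1 x0 y21 z-1 az-0.0
2 x0 y22 z-1 az-0.0
3 x1 y21 z-1 az-0.0
4 x31 y1 z6 az-0.0
5 x31 y2 z6 az-0.0
6 x30 y1 z6 az-0.0
7 x31 y2 z6 az-0.0
8 x31 y1 z6 az-0.0
9 x0 y0 z15 az-0.0
10 x0 y0 z15 az-0.0
11 x0 y0 z15 az-0.0
12 x0 y0 z4 az-0.0
13 x0 y0 z3 az-0.0
14 x0 y0 z4 az-0.0
15 x0 y0 z3 az-0.0
```

Request:
{"op": "jog_arm", "data": {"rows": [{"fingers":25,"x":0,"y":21,"z":-1,"ax":0,"ay":0,"az":0},{"fingers":25,"x":0,"y":22,"z":-1,"ax":0,"ay":0,"az":0},{"fingers":25,"x":1,"y":21,"z":-1,"ax":0,"ay":0,"az":0},{"fingers":25,"x":31,"y":1,"z":6,"ax":0,"ay":0,"az":0},{"fingers":25,"x":31,"y":2,"z":6,"ax":0,"ay":0,"az":0},{"fingers":25,"x":30,"y":1,"z":6,"ax":0,"ay":0,"az":0},{"fingers":25,"x":31,"y":2,"z":6,"ax":0,"ay":0,"az":0},{"fingers":25,"x":31,"y":1,"z":6,"ax":0,"ay":0,"az":0}]}}

```text
t: 22.2
eef_pos: [0.5858, -0.3524, 0.0699]
tool_rot: [-0.0, 1.0, 0.027, -0.0]
contact_force: [-0.1, -0.1, -1.4]
gripper_width: 0.398
grasp_force: 40.6
```

Request:
{"op": "jog_arm", "data": {"rows": [{"fingers":25,"x":0,"y":0,"z":15,"ax":0,"ay":0,"az":0},{"fingers":25,"x":0,"y":0,"z":15,"ax":0,"ay":0,"az":0},{"fingers":25,"x":0,"y":0,"z":5,"ax":0,"ay":0,"az":0},{"fingers":25,"x":0,"y":0,"z":0,"ax":0,"ay":0,"az":0},{"fingers":25,"x":0,"y":0,"z":0,"ax":0,"ay":0,"az":0},{"fingers":25,"x":0,"y":0,"z":0,"ax":0,"ay":0,"az":0},{"fingers":25,"x":0,"y":0,"z":0,"ax":0,"ay":0,"az":0},{"fingers":25,"x":0,"y":0,"z":0,"ax":0,"ay":0,"az":0}]}}

```text
t: 23.0
eef_pos: [0.5852, -0.3526, 0.0359]
tool_rot: [0.0, 1.0, 0.027, 0.0]
contact_force: [0.6, -0.1, -1.5]
gripper_width: 0.393
grasp_force: 40.6
```

```bash
python3 p.py .5844,-.354,.011,3.2,6
```

```text
t 23.0 p [ 585.2 -352.6   35.9] psi 3.1 tilt [0.0002 0.0004] w 33.5 gf 40.6 F [ 0.6 -0.1 -1.5] q1,7 [ 0.61 -1.23]
1 x0 y0 z4 az-0.0
2 x0 y0 z4 az-0.0
3 x0 y1 z4 az-0.0
4 x-1 y0 z5 az-0.0
5 x0 y0 z4 az-0.0
6 x0 y0 z4 az-0.0
```

Request:
{"op": "jog_arm", "data": {"rows": [{"fingers":25,"x":0,"y":1,"z":6,"ax":0,"ay":0,"az":0},{"fingers":25,"x":-1,"y":0,"z":6,"ax":0,"ay":0,"az":0},{"fingers":25,"x":0,"y":0,"z":5,"ax":0,"ay":0,"az":0},{"fingers":25,"x":0,"y":0,"z":3,"ax":0,"ay":0,"az":0},{"fingers":25,"x":0,"y":0,"z":2,"ax":0,"ay":0,"az":0},{"fingers":25,"x":0,"y":0,"z":2,"ax":0,"ay":0,"az":0},{"fingers":25,"x":0,"y":0,"z":1,"ax":0,"ay":0,"az":0},{"fingers":25,"x":0,"y":0,"z":0,"ax":0,"ay":0,"az":0}]}}

```text
t: 23.8
eef_pos: [0.5842, -0.3534, 0.011]
tool_rot: [0.0, 1.0, 0.027, 0.0]
contact_force: [-1.7, 0.6, 4.1]
gripper_width: 0.393
grasp_force: 41.0
```

Request:
{"op": "jog_arm", "data": {"rows": [{"fingers":40,"x":0,"y":0,"z":0,"ax":0,"ay":0,"az":0},{"fingers":50,"x":0,"y":0,"z":0,"ax":0,"ay":0,"az":0},{"fingers":54,"x":0,"y":0,"z":0,"ax":0,"ay":0,"az":0},{"fingers":54,"x":0,"y":0,"z":0,"ax":0,"ay":0,"az":0},{"fingers":54,"x":0,"y":0,"z":-10,"ax":0,"ay":0,"az":0},{"fingers":54,"x":0,"y":0,"z":-25,"ax":0,"ay":0,"az":0},{"fingers":54,"x":0,"y":0,"z":-35,"ax":0,"ay":0,"az":0},{"fingers":54,"x":0,"y":0,"z":-40,"ax":0,"ay":0,"az":0}]}}

```text
t: 24.6
eef_pos: [0.5834, -0.3531, 0.1212]
tool_rot: [-0.0, 1.0, 0.027, -0.001]
contact_force: [-0.1, -0.6, -0.3]
gripper_width: 0.637
grasp_force: 0.0
```

```bash
python3 p.py .45,-.30,.13,50,6 .4305,-.153,.1,93,6 .4305,-.153,.05,93,3; python3 m.py | grep -E "bar|large|level|mid"
```

```text
t 24.6 p [ 583.4 -353.1  121.2] psi 3.1 tilt [-0.0005 -0.0007] w 54.4 gf 0.0 F [-0.1 -0.6 -0.3] q1,7 [ 0.63 -1.21]
1 x-22 y-10 z-1 az-7.8
2 x-20 y-13 z-2 az-7.8
3 x-18 y-15 z-1 az-7.8
4 x-16 y-18 z-2 az-7.8
5 x-13 y-20 z-1 az-7.8
6 x-11 y-22 z-2 az-7.8
7 x17 y-18 z5 az-7.2
8 x18 y-16 z5 az-7.2
9 x21 y-14 z5 az-7.2
10 x22 y-10 z5 az-7.2
11 x24 y-8 z5 az-7.2
12 x24 y-5 z5 az-7.2
13 x0 y0 z17 az0.0
14 x0 y0 z16 az0.0
15 x0 y0 z17 az0.0Traceback (most recent call last):
  File "m.py", line 20, in <module>
    R=blob(c,u,v,r,z); print(nm,"rect",R[0].round(4),"cen",R[1].round(4),"size",np.round(R[2],1),"longdir %.1f"%R[3],"eqdia %.1f"%R[4])
  File "m.py", line 10, in blob
    k=max(k,key=cv2.contourArea); o=np.array([P[1]-r,P[0]-r])
ValueError: max() iterable argument is empty
```

Request:
{"op": "jog_arm", "data": {"rows": [{"fingers":42,"x":-22,"y":-10,"z":-1,"ax":0,"ay":0,"az":-7.8},{"fingers":42,"x":-20,"y":-13,"z":-2,"ax":0,"ay":0,"az":-7.8},{"fingers":42,"x":-18,"y":-15,"z":-1,"ax":0,"ay":0,"az":-7.8},{"fingers":42,"x":-16,"y":-18,"z":-2,"ax":0,"ay":0,"az":-7.8},{"fingers":42,"x":-13,"y":-20,"z":-1,"ax":0,"ay":0,"az":-7.8},{"fingers":42,"x":-11,"y":-22,"z":-2,"ax":0,"ay":0,"az":-7.8},{"fingers":42,"x":17,"y":-18,"z":5,"ax":0,"ay":0,"az":-7.2},{"fingers":42,"x":18,"y":-16,"z":5,"ax":0,"ay":0,"az":-7.2}]}}

```text
t: 25.45
eef_pos: [0.4434, -0.2519, 0.1201]
tool_rot: [0.001, 0.846, 0.533, 0.0]
contact_force: [0.8, 0.5, -0.6]
gripper_width: 0.49
grasp_force: 0.0
```

Request:
{"op": "jog_arm", "data": {"rows": [{"fingers":42,"x":21,"y":-14,"z":5,"ax":0,"ay":0,"az":-7.2},{"fingers":42,"x":22,"y":-10,"z":5,"ax":0,"ay":0,"az":-7.2},{"fingers":42,"x":24,"y":-8,"z":5,"ax":0,"ay":0,"az":-7.2},{"fingers":42,"x":24,"y":-5,"z":5,"ax":0,"ay":0,"az":-7.2},{"fingers":42,"x":0,"y":0,"z":17,"ax":0,"ay":0,"az":0},{"fingers":42,"x":0,"y":0,"z":16,"ax":0,"ay":0,"az":0},{"fingers":42,"x":0,"y":0,"z":10,"ax":0,"ay":0,"az":0},{"fingers":42,"x":0,"y":0,"z":0,"ax":0,"ay":0,"az":0}]}}

```text
t: 26.25
eef_pos: [0.4309, -0.1532, 0.0556]
tool_rot: [-0.001, 0.688, 0.726, -0.0]
contact_force: [0.1, -0.5, -0.7]
gripper_width: 0.489
grasp_force: 0.0
```

```bash
python3 p.py .4305,-.153,.004,93,6; python3 - <<'E'
from h import *
c=cam("top"); crop(c,320,180,120,90,6,"pics/t6.png")
E
```

```text
t 26.2 p [ 430.9 -153.2   55.6] psi 93.1 tilt [-0.0007 -0.0004] w 41.8 gf 0.0 F [ 0.1 -0.5 -0.7] q1,7 [ 0.74 -0.18]
1 x0 y0 z9 az0.0
2 x0 y0 z8 az0.0
3 x0 y0 z9 az0.0
4 x0 y0 z8 az0.0
5 x0 y0 z9 az0.0
6 x0 y0 z9 az0.0
```

View pics/t6.png

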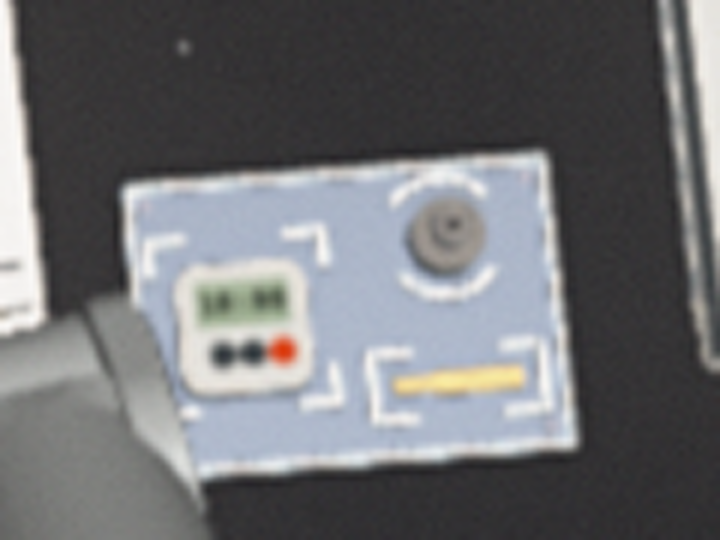

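The small weight stands in its round seat at crop px (447,235). Next is the bar.

Request:
{"op": "jog_arm", "data": {"rows": [{"fingers":42,"x":0,"y":0,"z":12,"ax":0,"ay":0,"az":0},{"fingers":42,"x":0,"y":0,"z":12,"ax":0,"ay":0,"az":0},{"fingers":42,"x":0,"y":0,"z":10,"ax":0,"ay":0,"az":0},{"fingers":42,"x":0,"y":0,"z":8,"ax":0,"ay":0,"az":0},{"fingers":42,"x":0,"y":0,"z":5,"ax":0,"ay":0,"az":0},{"fingers":42,"x":0,"y":0,"z":4,"ax":0,"ay":0,"az":0},{"fingers":42,"x":0,"y":0,"z":0,"ax":0,"ay":0,"az":0},{"fingers":10,"x":0,"y":0,"z":0,"ax":0,"ay":0,"az":0}], "force": 25}}

```text
t: 27.1
eef_pos: [0.4317, -0.1533, 0.0054]
tool_rot: [0.0, 0.688, 0.726, 0.0]
contact_force: [0.6, -0.3, 0.1]
gripper_width: 0.332
grasp_force: 0.0
```

Request:
{"op": "jog_arm", "data": {"rows": [{"fingers":10,"x":0,"y":0,"z":0,"ax":0,"ay":0,"az":0},{"fingers":10,"x":0,"y":0,"z":0,"ax":0,"ay":0,"az":0},{"fingers":10,"x":0,"y":0,"z":0,"ax":0,"ay":0,"az":0},{"fingers":10,"x":0,"y":0,"z":0,"ax":0,"ay":0,"az":0},{"fingers":10,"x":0,"y":0,"z":0,"ax":0,"ay":0,"az":0},{"fingers":10,"x":0,"y":0,"z":0,"ax":0,"ay":0,"az":0},{"fingers":10,"x":0,"y":0,"z":0,"ax":0,"ay":0,"az":0},{"fingers":10,"x":0,"y":0,"z":0,"ax":0,"ay":0,"az":0}]}}

```text
t: 27.9
eef_pos: [0.4317, -0.1533, 0.0056]
tool_rot: [0.0, 0.688, 0.726, 0.0]
contact_force: [-1.0, 0.9, 5.2]
gripper_width: 0.225
grasp_force: 25.9
```

```bash
python3 p.py .4305,-.153,.1,93,4 .425,.2,.1,97.4,10 .545,.2107,.07,97.4,5 .545,.2107,.025,97.4,3
```

```text
t 27.9 p [ 431.7 -153.3    5.6] psi 93.1 tilt [0.0003 0.0001] w 19.2 gf 25.9 F [-1.   0.9  5.2] q1,7 [ 0.67 -0.27]
1 x0 y0 z-24 az0.0
2 x0 y-1 z-23 az0.0
3 x0 y0 z-24 az0.0
4 x0 y0 z-23 az0.0
5 x35 y1 z0 az-0.4
6 x36 y2 z0 az-0.4
7 x35 y2 z0 az-0.4
8 x35 y2 z0 az-0.4
9 x35 y2 z0 az-0.4
10 x36 y3 z0 az-0.4
11 x35 y2 z0 az-0.4
12 x35 y4 z0 az-0.4
13 x35 y3 z0 az-0.4
14 x36 y3 z0 az-0.4
15 x-1 y24 z6 az-0.1
16 x-1 y24 z6 az-0.1
17 x-1 y24 z6 az-0.1
18 x-1 y25 z6 az-0.1
19 x-1 y24 z6 az-0.1
20 x0 y0 z15 az0.1
21 x0 y0 z15 az0.1
22 x0 y0 z15 az0.1
```

Request:
{"op": "jog_arm", "data": {"rows": [{"fingers":10,"x":0,"y":0,"z":-24,"ax":0,"ay":0,"az":0},{"fingers":10,"x":0,"y":0,"z":-23,"ax":0,"ay":0,"az":0},{"fingers":10,"x":0,"y":0,"z":-24,"ax":0,"ay":0,"az":0},{"fingers":10,"x":0,"y":0,"z":-23,"ax":0,"ay":0,"az":0},{"fingers":10,"x":35,"y":1,"z":0,"ax":0,"ay":0,"az":-0.4},{"fingers":10,"x":36,"y":2,"z":0,"ax":0,"ay":0,"az":-0.4},{"fingers":10,"x":35,"y":2,"z":0,"ax":0,"ay":0,"az":-0.4},{"fingers":10,"x":35,"y":2,"z":0,"ax":0,"ay":0,"az":-0.4}]}}

```text
t: 28.7
eef_pos: [0.4291, -0.0111, 0.0993]
tool_rot: [0.0, 0.678, 0.735, -0.0]
contact_force: [0.7, 0.9, -0.2]
gripper_width: 0.225
grasp_force: 25.3
```

Request:
{"op": "jog_arm", "data": {"rows": [{"fingers":10,"x":35,"y":2,"z":0,"ax":0,"ay":0,"az":-0.4},{"fingers":10,"x":36,"y":3,"z":0,"ax":0,"ay":0,"az":-0.4},{"fingers":10,"x":35,"y":2,"z":0,"ax":0,"ay":0,"az":-0.4},{"fingers":10,"x":35,"y":4,"z":0,"ax":0,"ay":0,"az":-0.4},{"fingers":10,"x":35,"y":3,"z":0,"ax":0,"ay":0,"az":-0.4},{"fingers":10,"x":36,"y":3,"z":0,"ax":0,"ay":0,"az":-0.4},{"fingers":10,"x":0,"y":0,"z":0,"ax":0,"ay":0,"az":0},{"fingers":10,"x":0,"y":0,"z":0,"ax":0,"ay":0,"az":0}]}}

```text
t: 29.5
eef_pos: [0.4248, 0.2011, 0.0991]
tool_rot: [-0.0, 0.661, 0.75, -0.0]
contact_force: [0.6, -0.6, -0.2]
gripper_width: 0.224
grasp_force: 25.2
```

```bash
python3 p.py .545,.2107,.06,97.4,6 .545,.2107,.03,97.4,2
```

```text
t 29.5 p [424.8 201.1  99.1] psi 97.2 tilt [-0.0002 -0.0002] w 19.2 gf 25.2 F [ 0.6 -0.6 -0.2] q1,7 [ 0.08 -0.87]
1 x-1 y20 z7 az-0.0
2 x-1 y20 z6 az-0.0
3 x-1 y20 z7 az-0.0
4 x-1 y20 z6 az-0.0
5 x-1 y20 z7 az-0.0
6 x-1 y20 z6 az-0.0
7 x0 y0 z15 az-0.1
8 x0 y0 z15 az-0.1
```

Request:
{"op": "jog_arm", "data": {"rows": [{"fingers":10,"x":-1,"y":20,"z":7,"ax":0,"ay":0,"az":0},{"fingers":10,"x":-1,"y":20,"z":6,"ax":0,"ay":0,"az":0},{"fingers":10,"x":-1,"y":20,"z":7,"ax":0,"ay":0,"az":0},{"fingers":10,"x":-1,"y":20,"z":6,"ax":0,"ay":0,"az":0},{"fingers":10,"x":-1,"y":20,"z":7,"ax":0,"ay":0,"az":0},{"fingers":10,"x":-1,"y":20,"z":6,"ax":0,"ay":0,"az":0},{"fingers":10,"x":0,"y":0,"z":10,"ax":0,"ay":0,"az":0},{"fingers":10,"x":0,"y":0,"z":10,"ax":0,"ay":0,"az":0}]}}

```text
t: 30.3
eef_pos: [0.5448, 0.2077, 0.0392]
tool_rot: [-0.0, 0.663, 0.749, -0.001]
contact_force: [-0.4, 0.1, -0.8]
gripper_width: 0.226
grasp_force: 25.2
```

Request:
{"op": "jog_arm", "data": {"rows": [{"fingers":10,"x":0,"y":0,"z":0,"ax":0,"ay":0,"az":0},{"fingers":10,"x":0,"y":0,"z":0,"ax":0,"ay":0,"az":0},{"fingers":10,"x":0,"y":0,"z":0,"ax":0,"ay":0,"az":0},{"fingers":10,"x":0,"y":0,"z":0,"ax":0,"ay":0,"az":0},{"fingers":10,"x":0,"y":0,"z":0,"ax":0,"ay":0,"az":0},{"fingers":10,"x":0,"y":0,"z":0,"ax":0,"ay":0,"az":0},{"fingers":10,"x":0,"y":0,"z":0,"ax":0,"ay":0,"az":0},{"fingers":10,"x":0,"y":0,"z":0,"ax":0,"ay":0,"az":0}]}}

```text
t: 31.1
eef_pos: [0.5452, 0.2095, 0.0404]
tool_rot: [0.0, 0.662, 0.749, 0.0]
contact_force: [-0.3, 0.5, -1.0]
gripper_width: 0.224
grasp_force: 25.2
```

```bash
python3 p.py .545,.2107,.01,97.4,7; python3 - <<'E'
from h import *
c=cam("top"); crop(c,140,180,120,90,6,"pics/t7.png")
E
```

```text
t 31.1 p [545.2 209.5  40.4] psi 97.1 tilt [0. 0.] w 19.2 gf 25.2 F [-0.3  0.5 -1. ] q1,7 [ 0.03 -0.83]
1 x0 y0 z4 az-0.0
2 x0 y0 z5 az-0.0
3 x1 y0 z4 az-0.0
4 x0 y0 z4 az-0.0
5 x0 y0 z5 az-0.0
6 x0 y0 z4 az-0.0
7 x0 y0 z4 az-0.0
```

View pics/t7.png

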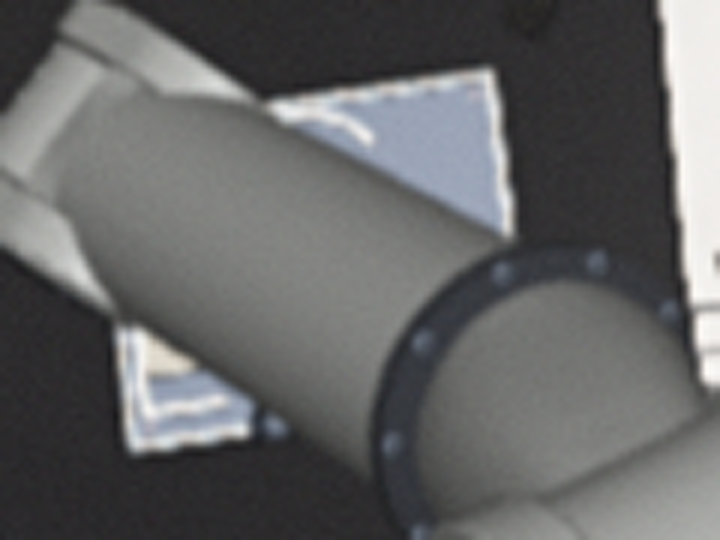

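The bar's left end is visible at crop px (165,355). Allowing for its height, it lines up inside the nest, so I'll lower it.

Request:
{"op": "jog_arm", "data": {"rows": [{"fingers":10,"x":1,"y":0,"z":7,"ax":0,"ay":0,"az":0},{"fingers":10,"x":0,"y":0,"z":7,"ax":0,"ay":0,"az":0},{"fingers":10,"x":0,"y":0,"z":6,"ax":0,"ay":0,"az":0},{"fingers":10,"x":0,"y":0,"z":4,"ax":0,"ay":0,"az":0},{"fingers":10,"x":0,"y":0,"z":3,"ax":0,"ay":0,"az":0},{"fingers":10,"x":0,"y":0,"z":2,"ax":0,"ay":0,"az":0},{"fingers":10,"x":0,"y":0,"z":1,"ax":0,"ay":0,"az":0},{"fingers":10,"x":0,"y":0,"z":0,"ax":0,"ay":0,"az":0}]}}

```text
t: 31.95
eef_pos: [0.5449, 0.2104, 0.0107]
tool_rot: [0.0, 0.662, 0.749, -0.0]
contact_force: [-1.8, 0.1, 4.0]
gripper_width: 0.223
grasp_force: 25.7
```

Request:
{"op": "jog_arm", "data": {"rows": [{"fingers":10,"x":0,"y":0,"z":0,"ax":0,"ay":0,"az":0},{"fingers":29,"x":0,"y":0,"z":0,"ax":0,"ay":0,"az":0},{"fingers":29,"x":0,"y":0,"z":0,"ax":0,"ay":0,"az":0},{"fingers":29,"x":0,"y":0,"z":0,"ax":0,"ay":0,"az":0},{"fingers":29,"x":0,"y":0,"z":-15,"ax":0,"ay":0,"az":0},{"fingers":29,"x":0,"y":0,"z":-25,"ax":0,"ay":0,"az":0},{"fingers":29,"x":0,"y":0,"z":-35,"ax":0,"ay":0,"az":0},{"fingers":29,"x":0,"y":0,"z":-40,"ax":0,"ay":0,"az":0}]}}

```text
t: 32.75
eef_pos: [0.5444, 0.2103, 0.1267]
tool_rot: [-0.0, 0.662, 0.75, -0.001]
contact_force: [0.7, -0.6, 0.9]
gripper_width: 0.343
grasp_force: 0.0
```

```bash
python3 p.py .43,.18,.15,80,4 .44,-.12,.15,30,8 .3842,-.2813,.13,7.4,6
```

```text
t 32.8 p [544.4 210.3 126.7] psi 97.1 tilt [-0.0005 -0.0005] w 29.3 gf 0.0 F [ 0.7 -0.6  0.9] q1,7 [ 0.09 -0.75]
1 x-4 y-29 z-6 az4.3
2 x-6 y-29 z-6 az4.3
3 x-8 y-29 z-5 az4.3
4 x-11 y-27 z-6 az4.3
5 x-37 y8 z0 az6.2
6 x-35 y11 z0 az6.2
7 x-34 y16 z0 az6.2
8 x-33 y19 z0 az6.2
9 x-30 y22 z0 az6.2
10 x-27 y26 z0 az6.2
11 x-25 y28 z0 az6.2
12 x-21 y31 z0 az6.2
13 x-22 y19 z3 az3.8
14 x-20 y19 z4 az3.8
15 x-19 y22 z3 az3.8
16 x-17 y22 z3 az3.8
17 x-16 y24 z3 az3.8
18 x-15 y24 z4 az3.8
```

Request:
{"op": "jog_arm", "data": {"rows": [{"fingers":80,"x":-4,"y":-29,"z":-6,"ax":0,"ay":0,"az":4.3},{"fingers":80,"x":-6,"y":-29,"z":-6,"ax":0,"ay":0,"az":4.3},{"fingers":80,"x":-8,"y":-29,"z":-5,"ax":0,"ay":0,"az":4.3},{"fingers":80,"x":-11,"y":-27,"z":-6,"ax":0,"ay":0,"az":4.3},{"fingers":80,"x":-37,"y":8,"z":0,"ax":0,"ay":0,"az":6.2},{"fingers":80,"x":-35,"y":11,"z":0,"ax":0,"ay":0,"az":6.2},{"fingers":80,"x":-34,"y":16,"z":0,"ax":0,"ay":0,"az":6.2},{"fingers":80,"x":-33,"y":19,"z":0,"ax":0,"ay":0,"az":6.2}]}}

```text
t: 33.55
eef_pos: [0.4357, 0.0288, 0.1495]
tool_rot: [0.0, 0.887, 0.461, 0.001]
contact_force: [1.1, 0.2, -0.6]
gripper_width: 0.94
grasp_force: 0.0
```

Request:
{"op": "jog_arm", "data": {"rows": [{"fingers":80,"x":-30,"y":22,"z":0,"ax":0,"ay":0,"az":6.2},{"fingers":80,"x":-27,"y":26,"z":0,"ax":0,"ay":0,"az":6.2},{"fingers":80,"x":-25,"y":28,"z":0,"ax":0,"ay":0,"az":6.2},{"fingers":80,"x":-21,"y":31,"z":0,"ax":0,"ay":0,"az":6.2},{"fingers":80,"x":-22,"y":19,"z":3,"ax":0,"ay":0,"az":3.8},{"fingers":80,"x":-20,"y":19,"z":4,"ax":0,"ay":0,"az":3.8},{"fingers":80,"x":-19,"y":22,"z":3,"ax":0,"ay":0,"az":3.8},{"fingers":80,"x":-17,"y":22,"z":3,"ax":0,"ay":0,"az":3.8}]}}

```text
t: 34.35
eef_pos: [0.4034, -0.228, 0.1362]
tool_rot: [0.0, 0.991, 0.13, 0.001]
contact_force: [0.7, 0.9, 0.4]
gripper_width: 0.938
grasp_force: 0.0
```

```bash
python3 p.py .3842,-.2813,.12,7.4,3 .3842,-.2813,.06,7.4,3; python3 - <<'E'
from h import *
c=cam("top"); crop(c,140,180,120,90,6,"pics/t8.png")
E
```

```text
t 34.4 p [ 403.4 -228.   136.2] psi 15.0 tilt [0.0002 0.0006] w 80.1 gf 0.0 F [0.7 0.9 0.4] q1,7 [ 0.7  -1.07]
1 x-11 y16 z5 az2.5
2 x-10 y15 z6 az2.5
3 x-9 y17 z5 az2.5
4 x0 y0 z20 az0.0
5 x0 y0 z20 az0.0
6 x0 y0 z20 az0.0
```

View pics/t8.png

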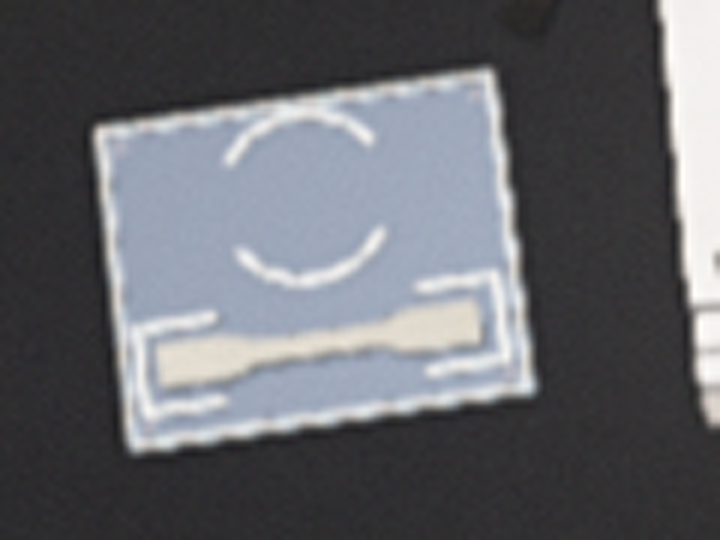

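The bar is in the long nest, spanning crop px (160,360) to (480,322). Next is the large weight.

Request:
{"op": "jog_arm", "data": {"rows": [{"fingers":82,"x":-11,"y":16,"z":5,"ax":0,"ay":0,"az":2.5},{"fingers":82,"x":-10,"y":15,"z":6,"ax":0,"ay":0,"az":2.5},{"fingers":82,"x":-9,"y":17,"z":5,"ax":0,"ay":0,"az":2.5},{"fingers":82,"x":0,"y":0,"z":20,"ax":0,"ay":0,"az":0},{"fingers":82,"x":0,"y":0,"z":15,"ax":0,"ay":0,"az":0},{"fingers":82,"x":0,"y":0,"z":10,"ax":0,"ay":0,"az":0},{"fingers":82,"x":0,"y":0,"z":0,"ax":0,"ay":0,"az":0},{"fingers":82,"x":0,"y":0,"z":0,"ax":0,"ay":0,"az":0}]}}

```text
t: 35.2
eef_pos: [0.3849, -0.2806, 0.0744]
tool_rot: [-0.0, 0.998, 0.066, -0.0]
contact_force: [0.4, -0.5, -0.6]
gripper_width: 0.961
grasp_force: 0.0
```

```bash
python3 p.py .3842,-.2813,.003,7.4,7; python3 - <<'E'
from h import *
c=cam(); print(p2w(c,190.8,212.5,.01))
E
```

```text
t 35.2 p [ 384.9 -280.6   74.4] psi 7.6 tilt [-0.0001 -0.    ] w 82.1 gf 0.0 F [ 0.4 -0.5 -0.6] q1,7 [ 0.74 -1.11]
1 x0 y0 z10 az0.0
2 x0 y0 z10 az0.0
3 x0 y0 z11 az0.0
4 x0 y0 z10 az0.0
5 x-1 y0 z10 az0.0
6 x0 y1 z10 az0.0
7 x0 y0 z10 az0.0
[0.61508461 0.21832226 0.01      ]
```

Request:
{"op": "jog_arm", "data": {"rows": [{"fingers":82,"x":0,"y":0,"z":14,"ax":0,"ay":0,"az":0},{"fingers":82,"x":-1,"y":1,"z":14,"ax":0,"ay":0,"az":0},{"fingers":82,"x":0,"y":0,"z":14,"ax":0,"ay":0,"az":0},{"fingers":82,"x":0,"y":0,"z":12,"ax":0,"ay":0,"az":0},{"fingers":82,"x":0,"y":0,"z":10,"ax":0,"ay":0,"az":0},{"fingers":82,"x":0,"y":0,"z":7,"ax":0,"ay":0,"az":0},{"fingers":82,"x":0,"y":0,"z":0,"ax":0,"ay":0,"az":0},{"fingers":82,"x":0,"y":0,"z":0,"ax":0,"ay":0,"az":0}]}}

```text
t: 36.05
eef_pos: [0.3841, -0.2816, 0.0034]
tool_rot: [0.0, 0.998, 0.066, 0.0]
contact_force: [0.1, 0.5, 0.4]
gripper_width: 0.96
grasp_force: 0.0
```

Request:
{"op": "jog_arm", "data": {"rows": [{"fingers":45,"x":0,"y":0,"z":0,"ax":0,"ay":0,"az":0},{"fingers":45,"x":0,"y":0,"z":0,"ax":0,"ay":0,"az":0},{"fingers":45,"x":0,"y":0,"z":0,"ax":0,"ay":0,"az":0},{"fingers":45,"x":0,"y":0,"z":0,"ax":0,"ay":0,"az":0},{"fingers":45,"x":0,"y":0,"z":0,"ax":0,"ay":0,"az":0},{"fingers":45,"x":0,"y":0,"z":0,"ax":0,"ay":0,"az":0},{"fingers":45,"x":0,"y":0,"z":0,"ax":0,"ay":0,"az":0},{"fingers":45,"x":0,"y":0,"z":0,"ax":0,"ay":0,"az":0}], "force": 80}}

```text
t: 36.85
eef_pos: [0.384, -0.2808, 0.0043]
tool_rot: [-0.0, 0.998, 0.066, 0.0]
contact_force: [-2.1, 4.9, 12.7]
gripper_width: 0.671
grasp_force: 83.5
```

```bash
python3 p.py .386,-.281,.1,7.4,5 .43,-.12,.1,7.4,8 .43,.1,.1,7.4,10 .45,.215,.1,7.4,5 .6155,.2195,.08,7.4,8
```

```text
t 36.9 p [ 384.  -280.8    4.3] psi 7.6 tilt [-0.0002  0.    ] w 57.3 gf 83.5 F [-2.1  4.9 12.7] q1,7 [ 0.69 -1.18]
1 x0 y0 z-19 az0.0
2 x1 y0 z-19 az0.0
3 x0 y0 z-19 az0.0
4 x1 y0 z-20 az0.0
5 x0 y0 z-19 az0.0
6 x8 y-19 z0 az0.0
7 x8 y-19 z0 az0.0
8 x8 y-19 z0 az0.0
9 x8 y-20 z0 az0.0
10 x9 y-19 z0 az0.0
11 x8 y-19 z0 az0.0
12 x8 y-19 z0 az0.0
13 x8 y-19 z0 az0.0
14 x3 y-22 z0 az0.0
15 x3 y-22 z0 az0.0
16 x3 y-22 z0 az0.0
17 x3 y-21 z0 az0.0
18 x3 y-22 z0 az0.0
19 x2 y-22 z0 az0.0
20 x3 y-22 z0 az0.0
21 x3 y-22 z0 az0.0
22 x3 y-22 z0 az0.0
23 x3 y-21 z0 az0.0
24 x7 y-22 z0 az0.0
25 x7 y-23 z0 az0.0
26 x7 y-22 z0 az0.0
27 x7 y-22 z0 az0.0
28 x7 y-23 z0 az0.0
29 x21 y2 z3 az0.0
30 x20 y2 z2 az0.0
31 x21 y3 z3 az0.0
32 x20 y2 z2 az0.0
33 x21 y2 z3 az0.0
34 x21 y2 z2 az0.0
35 x20 y3 z3 az0.0
36 x21 y2 z2 az0.0
```

Request:
{"op": "jog_arm", "data": {"rows": [{"fingers":45,"x":0,"y":0,"z":-10,"ax":0,"ay":0,"az":0},{"fingers":45,"x":1,"y":0,"z":-19,"ax":0,"ay":0,"az":0},{"fingers":45,"x":0,"y":0,"z":-22,"ax":0,"ay":0,"az":0},{"fingers":45,"x":1,"y":0,"z":-24,"ax":0,"ay":0,"az":0},{"fingers":45,"x":0,"y":0,"z":-20,"ax":0,"ay":0,"az":0},{"fingers":45,"x":8,"y":-19,"z":0,"ax":0,"ay":0,"az":0},{"fingers":45,"x":8,"y":-19,"z":0,"ax":0,"ay":0,"az":0},{"fingers":45,"x":8,"y":-19,"z":0,"ax":0,"ay":0,"az":0}]}}

```text
t: 37.65
eef_pos: [0.4013, -0.2211, 0.0985]
tool_rot: [-0.0, 0.998, 0.066, -0.0]
contact_force: [0.6, 0.1, -7.0]
gripper_width: 0.673
grasp_force: 88.7
```

Request:
{"op": "jog_arm", "data": {"rows": [{"fingers":45,"x":8,"y":-20,"z":0,"ax":0,"ay":0,"az":0},{"fingers":45,"x":9,"y":-19,"z":0,"ax":0,"ay":0,"az":0},{"fingers":45,"x":8,"y":-19,"z":0,"ax":0,"ay":0,"az":0},{"fingers":45,"x":8,"y":-19,"z":0,"ax":0,"ay":0,"az":0},{"fingers":45,"x":8,"y":-19,"z":0,"ax":0,"ay":0,"az":0},{"fingers":45,"x":3,"y":-22,"z":0,"ax":0,"ay":0,"az":0},{"fingers":45,"x":3,"y":-22,"z":0,"ax":0,"ay":0,"az":0},{"fingers":45,"x":3,"y":-22,"z":0,"ax":0,"ay":0,"az":0}]}}

```text
t: 38.45
eef_pos: [0.4294, -0.0539, 0.0983]
tool_rot: [0.0, 0.998, 0.066, -0.001]
contact_force: [0.0, 0.5, -7.3]
gripper_width: 0.67
grasp_force: 88.7
```

Request:
{"op": "jog_arm", "data": {"rows": [{"fingers":45,"x":3,"y":-21,"z":0,"ax":0,"ay":0,"az":0},{"fingers":45,"x":3,"y":-22,"z":0,"ax":0,"ay":0,"az":0},{"fingers":45,"x":2,"y":-22,"z":0,"ax":0,"ay":0,"az":0},{"fingers":45,"x":3,"y":-22,"z":0,"ax":0,"ay":0,"az":0},{"fingers":45,"x":3,"y":-22,"z":0,"ax":0,"ay":0,"az":0},{"fingers":45,"x":3,"y":-22,"z":0,"ax":0,"ay":0,"az":0},{"fingers":45,"x":3,"y":-21,"z":0,"ax":0,"ay":0,"az":0},{"fingers":45,"x":7,"y":-22,"z":0,"ax":0,"ay":0,"az":0}]}}

```text
t: 39.25
eef_pos: [0.4328, 0.1214, 0.0982]
tool_rot: [0.001, 0.998, 0.066, -0.001]
contact_force: [0.4, 0.4, -6.6]
gripper_width: 0.671
grasp_force: 88.7
```

```bash
python3 p.py .45,.215,.1,7.4,4 .6155,.2195,.09,7.4,8
```

```text
t 39.2 p [432.8 121.4  98.2] psi 7.6 tilt [ 0.0006 -0.0008] w 57.3 gf 88.7 F [ 0.4  0.4 -6.6] q1,7 [-0.02 -2.08]
1 x7 y-23 z0 az0.0
2 x8 y-22 z-1 az0.0
3 x7 y-23 z0 az0.0
4 x7 y-23 z-1 az0.0
5 x21 y2 z1 az0.0
6 x20 y2 z2 az0.0
7 x21 y3 z1 az0.0
8 x20 y2 z1 az0.0
9 x21 y2 z1 az0.0
10 x21 y2 z2 az0.0
11 x20 y3 z1 az0.0
12 x21 y2 z1 az0.0
```

Request:
{"op": "jog_arm", "data": {"rows": [{"fingers":45,"x":7,"y":-23,"z":0,"ax":0,"ay":0,"az":0},{"fingers":45,"x":8,"y":-22,"z":-1,"ax":0,"ay":0,"az":0},{"fingers":45,"x":7,"y":-23,"z":0,"ax":0,"ay":0,"az":0},{"fingers":45,"x":7,"y":-23,"z":-1,"ax":0,"ay":0,"az":0},{"fingers":45,"x":21,"y":2,"z":1,"ax":0,"ay":0,"az":0},{"fingers":45,"x":20,"y":2,"z":2,"ax":0,"ay":0,"az":0},{"fingers":45,"x":21,"y":3,"z":1,"ax":0,"ay":0,"az":0},{"fingers":45,"x":20,"y":2,"z":1,"ax":0,"ay":0,"az":0}]}}

```text
t: 40.05
eef_pos: [0.5334, 0.2164, 0.0949]
tool_rot: [0.001, 0.998, 0.066, -0.001]
contact_force: [-0.1, -0.1, -6.5]
gripper_width: 0.668
grasp_force: 88.7
```

Request:
{"op": "jog_arm", "data": {"rows": [{"fingers":45,"x":21,"y":2,"z":1,"ax":0,"ay":0,"az":0},{"fingers":45,"x":21,"y":2,"z":2,"ax":0,"ay":0,"az":0},{"fingers":45,"x":20,"y":3,"z":1,"ax":0,"ay":0,"az":0},{"fingers":45,"x":21,"y":2,"z":1,"ax":0,"ay":0,"az":0},{"fingers":45,"x":0,"y":0,"z":20,"ax":0,"ay":0,"az":0},{"fingers":45,"x":0,"y":0,"z":20,"ax":0,"ay":0,"az":0},{"fingers":45,"x":0,"y":0,"z":10,"ax":0,"ay":0,"az":0},{"fingers":45,"x":0,"y":0,"z":0,"ax":0,"ay":0,"az":0}]}}

```text
t: 40.85
eef_pos: [0.6149, 0.2183, 0.0382]
tool_rot: [0.001, 0.998, 0.066, -0.002]
contact_force: [-0.4, 0.2, -5.7]
gripper_width: 0.663
grasp_force: 88.5
```

```bash
python3 p.py .6155,.2195,.011,7.4,8
```

```text
t 40.9 p [614.9 218.3  38.2] psi 7.6 tilt [ 0.0009 -0.0022] w 56.6 gf 88.5 F [-0.4  0.2 -5.7] q1,7 [-0.17 -2.14]
1 x0 y0 z3 az0.0
2 x0 y0 z4 az0.0
3 x0 y0 z3 az0.0
4 x0 y-1 z4 az0.0
5 x0 y0 z3 az0.0
6 x1 y0 z3 az0.0
7 x0 y0 z4 az0.0
8 x0 y0 z3 az0.0
```

Request:
{"op": "jog_arm", "data": {"rows": [{"fingers":45,"x":0,"y":0,"z":6,"ax":0,"ay":0,"az":0},{"fingers":45,"x":0,"y":0,"z":6,"ax":0,"ay":0,"az":0},{"fingers":45,"x":0,"y":-1,"z":5,"ax":0,"ay":0,"az":0},{"fingers":45,"x":0,"y":0,"z":4,"ax":0,"ay":0,"az":0},{"fingers":45,"x":0,"y":0,"z":3,"ax":0,"ay":0,"az":0},{"fingers":45,"x":0,"y":0,"z":2,"ax":0,"ay":0,"az":0},{"fingers":45,"x":0,"y":0,"z":1,"ax":0,"ay":0,"az":0},{"fingers":45,"x":0,"y":0,"z":0,"ax":0,"ay":0,"az":0}]}}

```text
t: 41.65
eef_pos: [0.6166, 0.2205, 0.0133]
tool_rot: [0.0, 0.998, 0.066, -0.0]
contact_force: [-0.2, 0.0, -6.7]
gripper_width: 0.672
grasp_force: 88.7
```

Request:
{"op": "jog_arm", "data": {"rows": [{"fingers":45,"x":0,"y":0,"z":1,"ax":0,"ay":0,"az":0},{"fingers":45,"x":0,"y":0,"z":1,"ax":0,"ay":0,"az":0},{"fingers":45,"x":0,"y":0,"z":1,"ax":0,"ay":0,"az":0},{"fingers":45,"x":0,"y":0,"z":0.5,"ax":0,"ay":0,"az":0},{"fingers":45,"x":0,"y":0,"z":0,"ax":0,"ay":0,"az":0},{"fingers":45,"x":0,"y":0,"z":0,"ax":0,"ay":0,"az":0},{"fingers":45,"x":0,"y":0,"z":0,"ax":0,"ay":0,"az":0},{"fingers":45,"x":0,"y":0,"z":0,"ax":0,"ay":0,"az":0}]}}

```text
t: 42.45
eef_pos: [0.6167, 0.2205, 0.0099]
tool_rot: [0.0, 0.998, 0.066, 0.0]
contact_force: [-0.2, -0.3, -6.8]
gripper_width: 0.671
grasp_force: 88.7
```

Still carrying the full weight (-6.8 N), so I'll go down another millimetre.

Request:
{"op": "jog_arm", "data": {"rows": [{"fingers":45,"x":0,"y":0,"z":0.5,"ax":0,"ay":0,"az":0},{"fingers":45,"x":0,"y":0,"z":0.5,"ax":0,"ay":0,"az":0},{"fingers":45,"x":0,"y":0,"z":0.5,"ax":0,"ay":0,"az":0},{"fingers":45,"x":0,"y":0,"z":0,"ax":0,"ay":0,"az":0},{"fingers":45,"x":0,"y":0,"z":0,"ax":0,"ay":0,"az":0},{"fingers":45,"x":0,"y":0,"z":0,"ax":0,"ay":0,"az":0},{"fingers":45,"x":0,"y":0,"z":0,"ax":0,"ay":0,"az":0},{"fingers":45,"x":0,"y":0,"z":0,"ax":0,"ay":0,"az":0}]}}

```text
t: 43.25
eef_pos: [0.6167, 0.2206, 0.0095]
tool_rot: [0.0, 0.998, 0.066, 0.0]
contact_force: [-4.3, -3.1, 5.8]
gripper_width: 0.671
grasp_force: 90.1
```

Request:
{"op": "jog_arm", "data": {"rows": [{"fingers":64,"x":0,"y":0,"z":0,"ax":0,"ay":0,"az":0},{"fingers":72,"x":0,"y":0,"z":0,"ax":0,"ay":0,"az":0},{"fingers":80,"x":0,"y":0,"z":0,"ax":0,"ay":0,"az":0},{"fingers":80,"x":0,"y":0,"z":0,"ax":0,"ay":0,"az":0},{"fingers":80,"x":0,"y":0,"z":-10,"ax":0,"ay":0,"az":0},{"fingers":80,"x":0,"y":0,"z":-25,"ax":0,"ay":0,"az":0},{"fingers":80,"x":0,"y":0,"z":-35,"ax":0,"ay":0,"az":0},{"fingers":80,"x":0,"y":0,"z":-40,"ax":0,"ay":0,"az":0}]}}

```text
t: 44.05
eef_pos: [0.6159, 0.2203, 0.1192]
tool_rot: [0.0, 0.998, 0.066, -0.001]
contact_force: [0.3, 1.0, 0.5]
gripper_width: 0.935
grasp_force: 0.0
```

Request:
{"op": "jog_arm", "data": {"rows": [{"fingers":80,"x":-35,"y":0,"z":-10,"ax":0,"ay":0,"az":0},{"fingers":80,"x":-35,"y":0,"z":-5,"ax":0,"ay":0,"az":0},{"fingers":80,"x":-35,"y":0,"z":-5,"ax":0,"ay":0,"az":0},{"fingers":80,"x":-35,"y":0,"z":0,"ax":0,"ay":0,"az":0},{"fingers":80,"x":-30,"y":20,"z":0,"ax":0,"ay":0,"az":0},{"fingers":80,"x":-10,"y":40,"z":0,"ax":0,"ay":0,"az":0},{"fingers":80,"x":0,"y":40,"z":0,"ax":0,"ay":0,"az":0},{"fingers":80,"x":0,"y":40,"z":0,"ax":0,"ay":0,"az":0}]}}

```text
t: 44.85
eef_pos: [0.4566, 0.0569, 0.1393]
tool_rot: [0.0, 0.998, 0.067, 0.001]
contact_force: [0.5, -0.8, -0.9]
gripper_width: 0.938
grasp_force: 0.0
```

Request:
{"op": "jog_arm", "data": {"rows": [{"fingers":80,"x":0,"y":40,"z":0,"ax":0,"ay":0,"az":0},{"fingers":80,"x":0,"y":20,"z":0,"ax":0,"ay":0,"az":0},{"fingers":80,"x":0,"y":0,"z":0,"ax":0,"ay":0,"az":0},{"fingers":80,"x":0,"y":0,"z":0,"ax":0,"ay":0,"az":0},{"fingers":80,"x":0,"y":0,"z":0,"ax":0,"ay":0,"az":0},{"fingers":80,"x":0,"y":0,"z":0,"ax":0,"ay":0,"az":0},{"fingers":80,"x":0,"y":0,"z":0,"ax":0,"ay":0,"az":0},{"fingers":80,"x":0,"y":0,"z":0,"ax":0,"ay":0,"az":0}]}}

```text
t: 45.65
eef_pos: [0.4646, -0.0009, 0.1383]
tool_rot: [-0.0, 0.998, 0.067, -0.0]
contact_force: [-0.2, -0.7, 1.0]
gripper_width: 0.94
grasp_force: 0.0
```

```bash
python3 - <<'E'
from h import *
c=cam("top"); crop(c,140,175,300,140,2.6,"pics/t9.png")
E
```

```text
(no output)
```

View pics/t9.png

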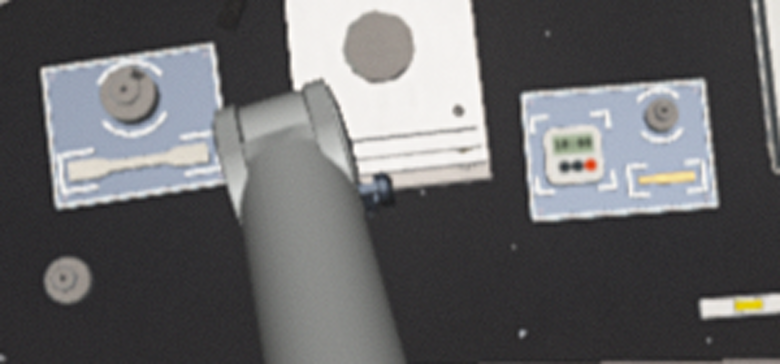

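Both kits are in place: the large weight is at crop px (128,95), the bar at (140,160), the timer at (574,157), the pin at (667,179) and the small weight at (660,114). The middle weight and the spirit level haven't been moved.

```bash
python3 -c "
from station import bot
print(bot.hand_in())"
```

```text
the job is handed in; nothing more can be done
None
```

Both kits are made up and handed in after about 46 s of robot time. The last picture shows all five pieces in their nests, with the middle weight and spirit level left where they stood; the hand-in call gave no verdict.

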